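# Reverse the bottle row into the dosing rack

## Robot

A 6-joint arm with a two-finger parallel gripper is mounted at the origin on a cart in front of the work surface, level with it; the furniture and walls round the work are solid. World frame = base frame: x ahead of the robot, y to its left, z up, the work surface at z = 0. Lengths are in m, angles in degrees, forces in N, time in s.
With the tool pointing down it reaches from about 0.4 to 0.825 m from the base axis. Payload 7 kg.
Tool frame: the origin (TCP) lies at the very end of the fingers, on their centre line; the grasp point (between the pads) lies robot.grip_point_offset behind it (robot.grip_point_offset is the distance from the TCP to the grasp point, in m); y points along the fingers, x is the direction in which the jaws open and shut, and the axes are right-handed (so a half turn about y gives the same grasp; the last joint's range is limited). The gripper opens to 88 mm and grips with 3 to 60 N. Pads are 19 mm wide; open, the fingers measure 130 mm over their backs; the gripper's body (78 mm by 193 mm) begins 47 mm behind the grasp point.
Start: joints at [82.34, 20.546, 0.682, 0, -70.136, -16.507], TCP at [0.276, 0.616, 0.191] pointing down, gripper open.
Joint ranges: [-176.03, 176.03], [-82.01, 121.73], [-58.28, 71.71], [-173.87, 95.51], [-174.79, -0.11], [-173.66, 173.66]. Speed limits (degrees/s): [136.94, 136.94, 172.46, 180, 180, 180].

## Interface

Orientations are given as a 3x3 rotation matrix whose columns are the frame's x, y, z axes.
In Python, from workcell import robot gives the robot as it stands.
- The arm moves only by the shell command python3 -m pendant 'ROWS' [FORCE]. ROWS is JSON, a list of rows, each an object of numbers: "dx", "dy", "dz": the shift along the world's x, y, z scaled (see below); "wx", "wy", "wz": the turn, a rotation vector about the world's x, y, z scaled (see below); "hand": the closure, from 0 (fully open) to 1 (shut). In form: [{"dx": .., "dy": .., "dz": .., "wx": .., "wy": .., "wz": .., "hand": ..}, ...]. A call has 1 to 20 rows; each row is the pose to reach, as a shift and turn from the pose measured when the call began, turning the shorter way round; what a row does not reach only later rows make up. The controller multiplies each number of a shift by 400 mm and each number of a turn by 180 degrees. A row lasts 1/12 s, in which the tool goes at most 41.7 mm and 7.16 degrees, less where a joint would pass 70% of its speed; a pose out of reach is approached as far as the arm can. A call with a number of a shift or a turn outside -1 to 1 is refused whole. A call with a gripper value outside its range is refused whole. The fingers move at their own pace and stop on an object; FORCE is the grip in N (left out, the last holds). Time passes only in rows, so rows that repeat a pose let the fingers close. It gives the time, the measured TCP pose, the force and the opening at its end, in the units of the state.
- robot.read_state(): the state, without advancing time (a new reading comes with each control period).
- robot.camera(name): name is "scene" or "top" or "wrist"; returns a dict with "img" (384x512x3 uint8, red, green, blue), "range_z" (384x512 float32, m along the optical axis (not along the pixel's ray), 0 where there is no reading), "K" (3x3 intrinsics, pixels), "extrinsics" (4x4, takes a point from world to camera coordinates). Camera axes: x right, y down, z forward; pixel columns grow to the right and rows downward; lengths in m; the calibration is good to about 2 mm. A picture is of the moment at which its call begins.
- robot.finish_job(): hands the job in, once; it reports no verdict.
The state is a dict: "clock": time; "joints": joint angles; "qd": joint speeds; "tau": joint torques, N m; "eef_pos": TCP position; "tool_rot": TCP orientation; "wrist_force": force on the tool from outside, world axes, zero at the start; "wrist_torque": the same for the moment, N m; "finger_gap": opening from 0.0 (shut) to 1.0 (fully open).
Only numpy, scipy, OpenCV 4.12 (cv2) and the standard library are available. Lean on these libraries where they do the work, as an engineer would, in place of code of your own. Each camera call takes 0.05 s, during which the arm holds its last target.

## Task

The next batch is dosed in the opposite sequence: move the four bottles from the wooden storage rack to the aluminium dosing rack so that their row is reversed as you see it from the robot (the leftmost bottle of the storage rack ends up rightmost in the dosing rack, the second from left becomes second from right, and so on). Keep every bottle upright on the way, stand one in each compartment flat on its floor, and let them all go.

Things in the scene. Friction and masses are not known exactly. Their poses are not given: they have to be found in the camera images.
- oil_mid (a point): short round cream bottle with white screw cap, 50 mm across, 115 mm tall; cap 25 mm across. The round cap is the topmost 18 mm and a good grip from above. The point is the bottle's centre, half-way up, on its axis; z is up along the axis. Loose, 0.1 to 0.45 kg.
- white_mid (a point): middling round white bottle with white screw cap, 55 mm across, 130 mm tall; cap 28 mm across. The round cap is the topmost 18 mm and a good grip from above. The point is the bottle's centre, half-way up, on its axis; z is up along the axis. Loose, 0.1 to 0.45 kg.
- pigment_mid (a point): larger round white bottle with black screw cap, 58 mm across, 140 mm tall; cap 29 mm across. The round cap is the topmost 18 mm and a good grip from above. The point is the bottle's centre, half-way up, on its axis; z is up along the axis. Loose, 0.1 to 0.45 kg.
- square_mid (a point): tallest bottle, cream, square in plan with flat sides, blue screw cap, 60 x 60 mm, 150 mm tall; cap 30 mm across. The round cap is the topmost 18 mm and a good grip from above. The point is the bottle's centre, half-way up, on its axis; z is up along the axis. Loose, 0.1 to 0.45 kg.
- storage_rack: Storage rack of brown wood with cork pads. Fixed, 311 (y) x 86 (x) mm; walls 3 thick, 18 high; floor 6 above the bench. Origin: under its middle at bench height; x away from the robot, y to the left along the row. Four compartments, each 74 (y) x 80 (x) mm clear, centres at y = +115.5, +38.5, -38.5, -115.5 mm, x = 0. Holds the four bottles at the start, in any order.
- dosing_rack: Dosing rack of bare aluminium (looks light grey to white), a dark wire bail at each end, empty at first. Fixed, 311 (y) x 86 (x) mm; walls 3 thick, 18 high; floor 6 above the bench. Origin: under its middle at bench height; x away from the robot, y to the left along the row. Four compartments, each 74 (y) x 80 (x) mm clear, centres at y = +115.5, +38.5, -38.5, -115.5 mm, x = 0. Either rack may be the left one.
- pad_oil: Cork pad, 78 x 72 x 3 mm, fixed in the storage rack's compartment where the bottle of oil_mid stands at the start; it marks that compartment for good. Origin: centre of its underside, axes as the rack's. All four pads look alike.
- pad_white: Cork pad, 78 x 72 x 3 mm, fixed in the storage rack's compartment where the bottle of white_mid stands at the start; it marks that compartment for good. Origin: centre of its underside, axes as the rack's. All four pads look alike.
- pad_pigment: Cork pad, 78 x 72 x 3 mm, fixed in the storage rack's compartment where the bottle of pigment_mid stands at the start; it marks that compartment for good. Origin: centre of its underside, axes as the rack's. All four pads look alike.
- pad_square: Cork pad, 78 x 72 x 3 mm, fixed in the storage rack's compartment where the bottle of square_mid stands at the start; it marks that compartment for good. Origin: centre of its underside, axes as the rack's. All four pads look alike.
Mind the look-alikes: they are no part of the job. What is shaped like the part that bears oil_mid but orange is not meant.

How it is judged:
By the outcome, as a careful person would: the job done as asked, in the order asked, and still so for the second after the job is handed in, with the robot touching nothing.
It also fails if it takes over 120 s, if anything falls off the work surface, if the arm or the gripper's body presses on something with over 40 N, if the wrist force passes 120 N, or if a joint passes its speed limit or range.

## Working session

There is one attempt and no reset: what is moved stays moved. The work goes in short steps, Python scripts to look and compute and a shell command to move; the robot and the scene stay as the last step left them, time stands still between calls to the robot, and variables do not carry over. Pictures are saved under pics/ and viewed, and the job is handed in when it is done.

```bash
ls; mkdir -p pics
python3 - <<'E'
from workcell import robot
import cv2
for n in ["scene","top","wrist"]:
    c=robot.camera(n); cv2.imwrite(f"pics/{n}0.png",c["img"][:,:,::-1])
    print(n,c["K"].round(1).tolist(),c["extrinsics"].round(3).tolist())
print(robot.read_state(),robot.grip_point_offset)
E
```

```text
pics
scene [[382.0, 0.0, 250.0], [0.0, 382.0, 190.5], [0.0, 0.0, 1.0]] [[0.91, -0.415, 0.015, -0.434], [-0.246, -0.569, -0.785, 0.169], [0.334, 0.71, -0.62, 1.149], [0.0, 0.0, 0.0, 1.0]]
top [[496.1, 0.0, 258.4], [0.0, 496.1, 201.3], [0.0, 0.0, 1.0]] [[-0.013, -1.0, -0.003, -0.042], [-0.999, 0.014, -0.035, 0.45], [0.035, 0.003, -0.999, 1.342], [0.0, 0.0, 0.0, 1.0]]
wrist [[312.2, 0.0, 253.6], [0.0, 312.2, 189.3], [0.0, 0.0, 1.0]] [[-0.41, -0.912, 0.002, 0.675], [-0.878, 0.395, 0.271, -0.034], [-0.248, 0.11, -0.963, 0.389], [0.0, 0.0, 0.0, 1.0]]
{'clock': 0.15, 'joints': array([ 8.23398628e+01,  2.05833040e+01,  6.44688872e-01, -1.32777947e-02,
       -7.01351895e+01, -1.65068318e+01]), 'qd': array([-0.03472223, -0.05074975,  0.2597364 , -0.01078397,  0.04247364,
        0.06238385]), 'tau': array([-1.19720393e-03, -5.83271527e+01,  2.93290740e+01,  7.00116768e+00,
        8.84291308e-03, -1.10108003e-04]), 'eef_pos': array([0.27621092, 0.61544093, 0.19011893]), 'tool_rot': array([[-4.09468849e-01, -3.87709649e-04,  9.12324017e-01],
       [-9.12323177e-01, -1.24757684e-03, -4.09469002e-01],
       [ 1.29694940e-03, -9.99999147e-01,  1.57127355e-04]]), 'wrist_force': array([ 0.07565923, -0.63478094, -0.02623451]), 'wrist_torque': array([-0.00027329, -0.03633721,  0.04340747]), 'finger_gap': 0.9994153068641459} 0.0188
```

View pics/scene0.png

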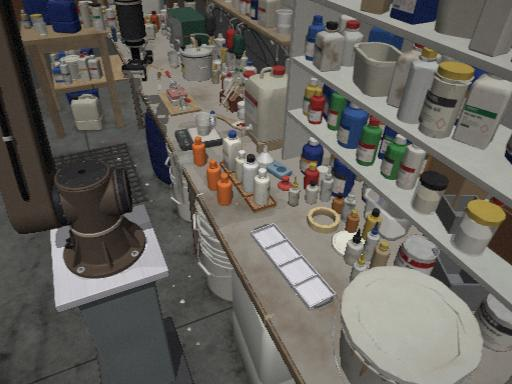

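View pics/top0.png

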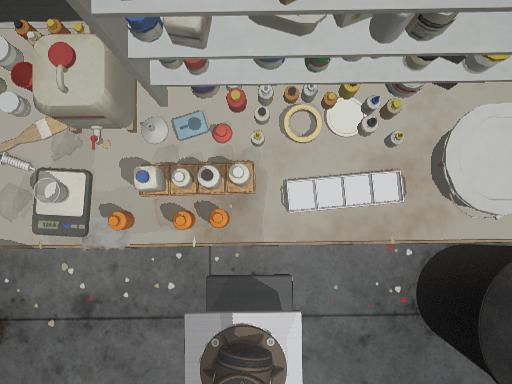

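View pics/wrist0.png

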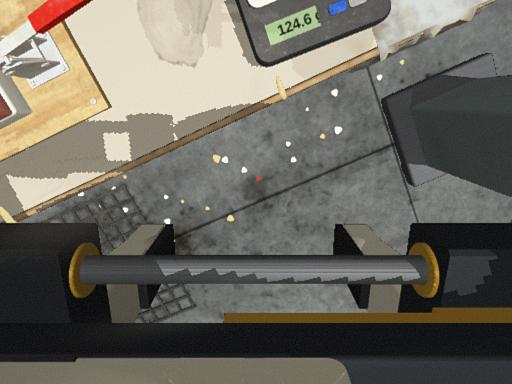

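The top view shows the storage rack at about (195,178). Its caps from left to right are blue (141,178), white (180,176), black (208,176) and white (239,174). The empty aluminium rack is at about (345,190). Orange look-alikes stand at (118,220), (183,220) and (218,217). Next I'll measure positions.

```bash
cat > h.py <<'E'
from workcell import robot
import numpy as np, cv2
def pts(c):
    K=c["K"];T=np.linalg.inv(c["extrinsics"]);d=c["range_z"]
    v,u=np.mgrid[:d.shape[0],:d.shape[1]]
    p=np.stack([(u-K[0,2])/K[0,0]*d,(v-K[1,2])/K[1,1]*d,d],-1)
    w=p@T[:3,:3].T+T[:3,3]; w[d==0]=np.nan
    return w
def ray(c,u,v,z):
    T=np.linalg.inv(c["extrinsics"]);r=T[:3,:3]@np.linalg.inv(c["K"])@np.array([u,v,1.]);o=T[:3,3]
    return o+r*(z-o[2])/r[2]
E
python3 - <<'E'
from h import *
c=robot.camera("top");w=pts(c)
for n,(u,v) in dict(blue=(141,178),w1=(180,176),black=(208,176),w2=(239,174),o1=(118,220),o2=(183,220),o3=(218,217)).items():
    r=w[v-16:v+17,u-16:u+17].reshape(-1,3); r=r[np.isfinite(r[:,2])]
    zt=np.percentile(r[:,2],97); t=r[r[:,2]>zt-.010]
    lo=t.min(0);hi=t.max(0)
    print(n,zt.round(4),((lo+hi)/2).round(4),(hi-lo).round(4),len(t))
for v in (60,75,85,95,110): print(v,[w[v,u].round(2).tolist() for u in (150,200,250,350,400)])
im=cv2.resize(c["img"][140:240,100:420],None,fx=2.5,fy=2.5,interpolation=cv2.INTER_CUBIC)
cv2.imwrite("pics/crop1.png",im[:,:,::-1])
s=robot.camera("scene")
im=cv2.resize(s["img"][120:320,180:360],None,fx=3,fy=3,interpolation=cv2.INTER_CUBIC)
cv2.imwrite("pics/crop2.png",im[:,:,::-1])
E
```

```text
blue 0.1606 [0.5086 0.233  0.159 ] [0.0271 0.0296 0.0145] 123
w1 0.1247 [0.5105 0.1498 0.1239] [0.0228 0.0235 0.0114] 82
black 0.1505 [0.5121 0.0749 0.15  ] [0.0272 0.0271 0.0141] 115
w2 0.1397 [0.5183 0.0018 0.138 ] [0.025  0.0272 0.0138] 101
o1 0.1161 [0.4028 0.3167 0.1154] [0.0227 0.0238 0.0136] 82
o2 0.1162 [0.4007 0.1487 0.1147] [0.0225 0.0252 0.0124] 82
o3 0.1156 [0.4069 0.0545 0.1141] [0.0227 0.023  0.0151] 82
60 [[0.77, 0.2, 0.22], [0.74, 0.07, 0.31], [0.77, -0.03, 0.22], [0.76, -0.26, 0.24], [0.76, -0.38, 0.22]]
75 [[0.74, 0.2, 0.22], [0.74, 0.08, 0.22], [0.73, -0.03, 0.22], [0.73, -0.27, 0.22], [0.73, -0.38, 0.22]]
85 [[0.72, 0.2, 0.22], [0.72, 0.08, 0.21], [0.71, -0.03, 0.21], [0.74, -0.29, 0.1], [0.74, -0.42, 0.09]]
95 [[0.71, 0.22, 0.13], [0.73, 0.1, 0.06], [0.74, -0.03, 0.0], [0.72, -0.29, 0.06], [0.73, -0.43, 0.04]]
110 [[0.71, 0.25, 0.0], [0.7, 0.11, -0.0], [0.7, -0.03, -0.0], [0.7, -0.3, 0.01], [0.68, -0.42, 0.09]]
```

View pics/crop1.png

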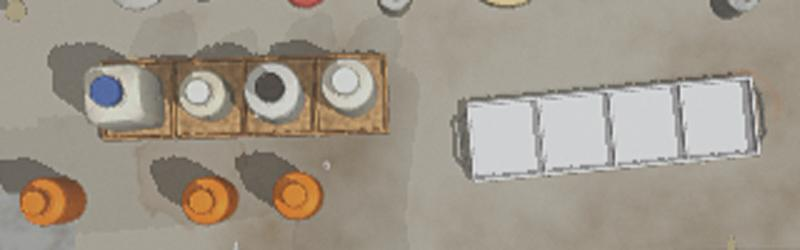

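View pics/crop2.png

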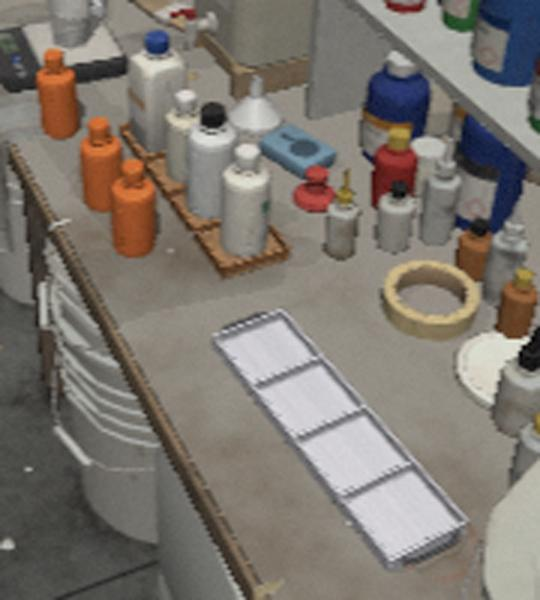

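From left to right the bottles are square (top at 0.161), oil (0.125, cream, not orange), pigment (0.1505) and white (0.140). Each top is the given bottle height plus 9 mm of floor and pad, so the identities hold. The dosing row from left to right must therefore be white, pigment, oil, square. Next are the rack poses and the obstacles.

Run:
```python
from h import *
c=robot.camera("top");w=pts(c);im=c["img"].astype(int)
reg=np.zeros(im.shape[:2],np.uint8);reg[160:220,270:420]=1
m=((im.min(2)>205)&(reg>0)).astype(np.uint8)
n,l,st,ce=cv2.connectedComponentsWithStats(m)
for i in range(1,n):
    if st[i,4]>100:
        cn,_=cv2.findContours((l==i).astype(np.uint8),0,2);r=cv2.minAreaRect(cn[0])
        p=ray(c,*ce[i],.006);print(st[i],r,p.round(4),ray(c,*r[0],.006).round(4))
# rim heights by depth
z=w[...,2]
g=z[165:215,280:410];print("z pct dosing",np.nanpercentile(g,[5,50,90,97]).round(4))
for name,sl in dict(dos=(slice(165,216),slice(278,412))).items():
    q=w[sl].reshape(-1,3); q=q[(q[:,2]>.011)&(q[:,2]<.03)]
    r=cv2.minAreaRect(q[:,:2].astype(np.float32));print(name,len(q),r)
# bucket
b=w[95:220,430:512].reshape(-1,3);b=b[np.isfinite(b[:,2])];b=b[b[:,2]>.05];print("bucket maxz",b[:,2].max(),"ymax",b[:,1].max(), b[b[:,1]>b[:,1].max()-.003].mean(0))
# tall things between x .35..0.65
a=w.reshape(-1,3);a=a[np.isfinite(a[:,2])&(a[:,0]>.35)&(a[:,0]<.66)&(a[:,2]>.17)];print(len(a), a[:,1].min() if len(a) else 0,a[:,1].max() if len(a) else 0)
a=w.reshape(-1,3);a=a[np.isfinite(a[:,2])&(a[:,2]>.2)&(abs(a[:,1])<.4)]
for lo in (.2,.4,.6): s=a[(a[:,2]>lo)&(a[:,2]<lo+.2)]; print("shelf",lo,s[:,0].min() if len(s) else None)
# square body edges: z between
s=w[160:200,130:168].reshape(-1,3)
s=s[(s[:,2]>.11)&(s[:,2]<.142)];print("sq",len(s),cv2.minAreaRect(s[:,:2].astype(np.float32)),np.percentile(s[:,2],[5,50,95]))
big=cv2.resize(c["img"][150:220,125:265],None,fx=5.5,fy=5.5,interpolation=cv2.INTER_CUBIC);cv2.imwrite("pics/crop3.png",big[:,:,::-1])
big=cv2.resize(c["img"][160:222,275:415],None,fx=5.5,fy=5.5,interpolation=cv2.INTER_CUBIC);cv2.imwrite("pics/crop4.png",big[:,:,::-1])
```

```text
[372 172  27  29 584] ((384.85845947265625, 186.01348876953125), (28.15830421447754, 24.271127700805664), 84.5596694946289) [ 0.4864 -0.3934  0.006 ] [ 0.4869 -0.3935  0.006 ]
[342 174  29  32 650] ((356.6219482421875, 188.75906372070312), (29.274566650390625, 25.482877731323242), 82.14668273925781) [ 0.4794 -0.3176  0.006 ] [ 0.4804 -0.3164  0.006 ]
[315 177  28  30 658] ((328.7227478027344, 191.22772216796875), (27.861042022705078, 25.273944854736328), 84.2894058227539) [ 0.4735 -0.2414  0.006 ] [ 0.4747 -0.2403  0.006 ]
[287 180  28  30 639] ((300.3516845703125, 193.94271850585938), (27.921279907226562, 25.456241607666016), 84.5596694946289) [ 0.4672 -0.1639  0.006 ] [ 0.4684 -0.1629  0.006 ]
z pct dosing [-0.0027  0.0046  0.0119  0.0191]
dos 748 ((0.47287917137145996, -0.2776539921760559), (0.09046616405248642, 0.3389044404029846), 5.411675930023193)
bucket maxz 0.18685140156411473 ymax -0.4938573923946172 [ 0.54252513 -0.49575213  0.17167645]
7076 -0.6574730655755817 0.4524316498830566
shelf 0.2 0.027911401360912136
shelf 0.4 0.7131609380301673
shelf 0.6 0.7130742236771939
sq 439 ((0.5093339681625366, 0.23369355499744415), (0.0608428455889225, 0.06039370968937874), 4.018378257751465) [0.11712258 0.12924165 0.13659021]
```

View pics/crop3.png

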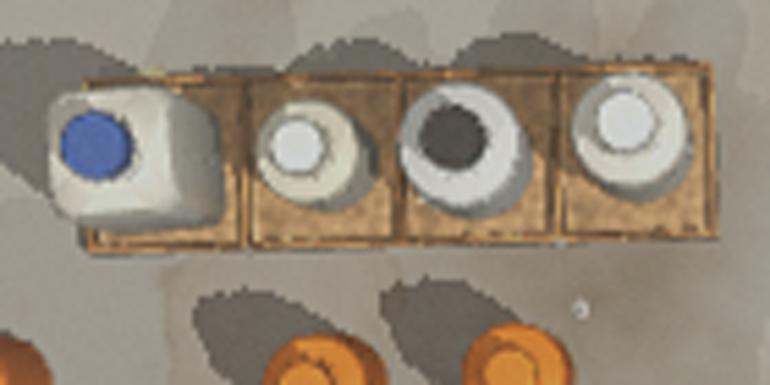

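View pics/crop4.png

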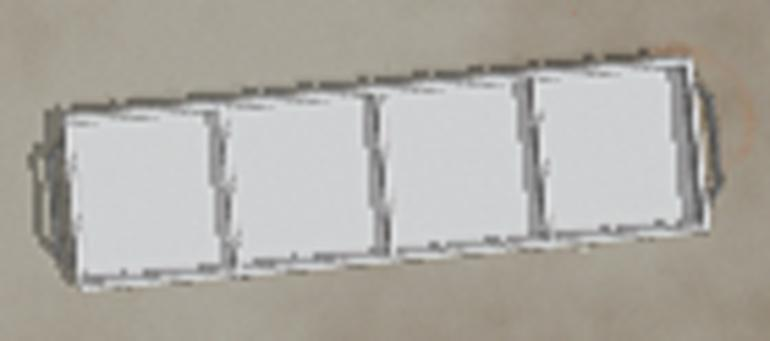

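Run:
```python
from h import *
c=robot.camera("top")
P=[ray(c,275+(x+.5)/5.5-.5,160+(y+.5)/5.5-.5,.018)[:2] for x,y in [(66,110),(82,290),(690,60),(708,230)]]
P=np.array(P);ctr=P.mean(0);d=P[:2].mean(0)-P[2:].mean(0)
print("dosing",ctr,np.linalg.norm(d),np.degrees(np.arctan2(-d[0],d[1])),np.linalg.norm(P[0]-P[1]),np.linalg.norm(P[2]-P[3]))
Q=np.array([ray(c,125+(x+.5)/5.5-.5,150+(y+.5)/5.5-.5,.018)[:2] for x,y in [(84,77),(90,252),(710,63),(717,240)]])
d=Q[:2].mean(0)-Q[2:].mean(0);ctr2=Q.mean(0);a2=np.arctan2(-d[0],d[1])
print("storage",ctr2,np.linalg.norm(d),np.degrees(a2))
for k in (115.5,38.5,-38.5,-115.5): print("st",(ctr2+k/1e3*np.array([-np.sin(a2),np.cos(a2)])).round(4))
# scene cross-check of caps: ray of scene cap centres at cap-top z
s=robot.camera("scene");w=pts(s)
for n,z,b in [("blue",.159,(.509,.233)),("oil",.124,(.5105,.15)),("pig",.149,(.512,.075)),("white",.139,(.518,.002))]:
    q=w.reshape(-1,3);q=q[np.isfinite(q[:,2])&(np.abs(q[:,2]-z+.002)<.004)&(np.hypot(q[:,0]-b[0],q[:,1]-b[1])<.03)]
    if len(q):print(n,len(q),((q.min(0)+q.max(0))/2).round(4))
# dosing centres
ctr=np.array([.4755,-.2785]);a=np.radians(4.8)
for k,n in zip((115.5,38.5,-38.5,-115.5),("white","pig","oil","sq")): print(n,(ctr+k/1e3*np.array([-np.sin(a),np.cos(a)])).round(4))
```

```text
dosing [ 0.47429909 -0.28222687] 0.30809706866730574 4.254435843573017 0.08882154295463116 0.08400606650716942
storage [0.51397254 0.1160356 ] 0.3084355967234474 0.405333744714503
st [0.5132 0.2315]
st [0.5137 0.1545]
st [0.5142 0.0775]
st [5.148e-01 5.000e-04]
blue 32 [0.5081 0.2331 0.1578]
oil 26 [0.5124 0.1509 0.1219]
pig 40 [0.512  0.0721 0.1475]
white 37 [ 0.5195 -0.0015  0.1368]
white [ 0.4658 -0.1634]
pig [ 0.4723 -0.2401]
oil [ 0.4787 -0.3169]
sq [ 0.4852 -0.3936]
```

Run:
```python
from h import *
for cam in ("top","scene"):
    w=pts(robot.camera(cam)).reshape(-1,3);w=w[np.isfinite(w[:,2])]
    for y0 in (.05,.15,.2,.25,.3,.35,.4,.5,.6):
        q=w[(w[:,1]>y0)&(w[:,1]<y0+.05)&(w[:,0]>.545)&(w[:,0]<.72)&(w[:,2]>.14)]
        f=w[(w[:,1]>y0)&(w[:,1]<y0+.05)&(w[:,0]>.3)&(w[:,0]<.72)]
        print(cam,y0,len(q),"minx",np.percentile(q[:,0],2).round(3) if len(q)>5 else None,"maxz",f[:,2].max().round(3))
c=robot.camera("top");w=pts(c)
for n,x,y,zt in (("sq",.5085,.233,.159),("oil",.511,.1503,.124),("pig",.512,.074,.149),("white",.5187,.0005,.139)):
    p=w.reshape(-1,3);r=np.hypot(p[:,0]-x,p[:,1]-y)
    print(n,[(k,np.nanmedian(p[(r>k/1e3)&(r<(k+3)/1e3)&(p[:,2]>.07),2]).round(3)) for k in (0,6,12,15,18,21,24,27)])
```

```text
top 0.05 478 minx 0.715 maxz 0.624
top 0.15 611 minx 0.714 maxz 0.662
top 0.2 1049 minx 0.713 maxz 0.67
top 0.25 874 minx 0.649 maxz 0.276
top 0.3 1091 minx 0.645 maxz 0.287
top 0.35 1069 minx 0.645 maxz 0.326
top 0.4 831 minx 0.645 maxz 0.287
top 0.5 0 minx None maxz 0.115
top 0.6 0 minx None maxz 0.08
scene 0.05 137 minx 0.714 maxz 0.615
scene 0.15 180 minx 0.713 maxz 0.587
scene 0.2 409 minx 0.713 maxz 0.586
scene 0.25 620 minx 0.649 maxz 0.273
scene 0.3 343 minx 0.645 maxz 0.283
scene 0.35 329 minx 0.645 maxz 0.323
scene 0.4 140 minx 0.645 maxz 0.28
scene 0.5 0 minx None maxz 0.112
scene 0.6 0 minx None maxz 0.52
sq [(0, np.float64(0.158)), (6, np.float64(0.16)), (12, np.float64(0.156)), (15, np.float64(0.135)), (18, np.float64(0.132)), (21, np.float64(0.131)), (24, np.float64(0.13)), (27, np.float64(0.126))]
oil [(0, np.float64(0.124)), (6, np.float64(0.124)), (12, np.float64(0.106)), (15, np.float64(0.096)), (18, np.float64(0.095)), (21, np.float64(0.093)), (24, np.float64(0.089)), (27, np.float64(nan))]
pig [(0, np.float64(0.152)), (6, np.float64(0.149)), (12, np.float64(0.146)), (15, np.float64(0.121)), (18, np.float64(0.12)), (21, np.float64(0.119)), (24, np.float64(0.116)), (27, np.float64(0.114))]
white [(0, np.float64(0.139)), (6, np.float64(0.139)), (12, np.float64(0.132)), (15, np.float64(0.111)), (18, np.float64(0.11)), (21, np.float64(0.109)), (24, np.float64(0.106)), (27, np.float64(0.096))]
  return np.nanmean(a, axis, out=out, keepdims=keepdims)
```

Candidates, by top-view pixel:
- Blue cap (141,178): square.
- White cap (180,176), cream and 0.125 high: oil.
- Black cap (208,176): pigment.
- White cap (239,174), 0.139 high: white.
- Orange ones at (118,220), (183,220) and (218,217): look-alikes to leave alone.

The crops agree with this. The square bottle goes first, to the rightmost compartment. I'll keep the jaws across the row at a yaw of 4.5°.

```bash
python3 -m pendant '[{"dx":0.1,"dy":-0.1,"dz":0.1,"wz":-0.04,"hand":0.3},{"dx":0.581,"dy":-0.956,"dz":0.2,"wz":-0.3406,"hand":0.3},{"dx":0.581,"dy":-0.956,"dz":0.2,"wz":-0.3406,"hand":0.3},{"dx":0.581,"dy":-0.956,"dz":0.2,"wz":-0.3406,"hand":0.3},{"dx":0.581,"dy":-0.956,"dz":0.2,"wz":-0.3406,"hand":0.3},{"dx":0.581,"dy":-0.956,"dz":0.2,"wz":-0.3406,"hand":0.3},{"dx":0.581,"dy":-0.956,"dz":0.2,"wz":-0.3406,"hand":0.3},{"dx":0.581,"dy":-0.956,"dz":0.2,"wz":-0.3406,"hand":0.3},{"dx":0.581,"dy":-0.956,"dz":0.2,"wz":-0.3406,"hand":0.3},{"dx":0.581,"dy":-0.956,"dz":0.2,"wz":-0.3406,"hand":0.3},{"dx":0.581,"dy":-0.956,"dz":0.2,"wz":-0.3406,"hand":0.3},{"dx":0.581,"dy":-0.956,"dz":0.2,"wz":-0.3406,"hand":0.3},{"dx":0.581,"dy":-0.956,"dz":0.2,"wz":-0.3406,"hand":0.3},{"dx":0.581,"dy":-0.956,"dz":0.2,"wz":-0.3406,"hand":0.3},{"dx":0.581,"dy":-0.956,"dz":0.2,"wz":-0.3406,"hand":0.3},{"dx":0.581,"dy":-0.956,"dz":0.2,"wz":-0.3406,"hand":0.3}]' 25
python3 - <<'E'
from h import *
s=robot.read_state();print(s["eef_pos"].round(4),s["tool_rot"].round(3).tolist(),s["joints"].round(1),s["finger_gap"])
for n in("wrist","scene"):
    c=robot.camera(n);cv2.imwrite(f"pics/{n}1.png",c["img"][:,:,::-1])
E
```

```text
[0.2764 0.6158 0.1908] [[-0.409, -0.0, 0.912], [-0.912, -0.0, -0.409], [0.0, -1.0, 0.0]] [ 82.3  20.5   0.7   0.  -70.1 -16.5] 1.0013283550958876invalid input at $[0]: expected keys dx, dy, dz, wx, wy, wz, hand
```

```bash
python3 -m pendant '[{"dx":0.1,"dy":-0.1,"dz":0.1,"wx":0,"wy":0,"wz":-0.04,"hand":0.3},{"dx":0.581,"dy":-0.956,"dz":0.2,"wx":0,"wy":0,"wz":-0.34,"hand":0.3},{"dx":0.581,"dy":-0.956,"dz":0.2,"wx":0,"wy":0,"wz":-0.34,"hand":0.3},{"dx":0.581,"dy":-0.956,"dz":0.2,"wx":0,"wy":0,"wz":-0.34,"hand":0.3},{"dx":0.581,"dy":-0.956,"dz":0.2,"wx":0,"wy":0,"wz":-0.34,"hand":0.3},{"dx":0.581,"dy":-0.956,"dz":0.2,"wx":0,"wy":0,"wz":-0.34,"hand":0.3},{"dx":0.581,"dy":-0.956,"dz":0.2,"wx":0,"wy":0,"wz":-0.34,"hand":0.3},{"dx":0.581,"dy":-0.956,"dz":0.2,"wx":0,"wy":0,"wz":-0.34,"hand":0.3},{"dx":0.581,"dy":-0.956,"dz":0.2,"wx":0,"wy":0,"wz":-0.34,"hand":0.3},{"dx":0.581,"dy":-0.956,"dz":0.2,"wx":0,"wy":0,"wz":-0.34,"hand":0.3},{"dx":0.581,"dy":-0.956,"dz":0.2,"wx":0,"wy":0,"wz":-0.34,"hand":0.3},{"dx":0.581,"dy":-0.956,"dz":0.2,"wx":0,"wy":0,"wz":-0.34,"hand":0.3},{"dx":0.581,"dy":-0.956,"dz":0.2,"wx":0,"wy":0,"wz":-0.34,"hand":0.3},{"dx":0.581,"dy":-0.956,"dz":0.2,"wx":0,"wy":0,"wz":-0.34,"hand":0.3},{"dx":0.581,"dy":-0.956,"dz":0.2,"wx":0,"wy":0,"wz":-0.34,"hand":0.3}]' 25
python3 - <<'E'
from h import *
s=robot.read_state();print(s["eef_pos"].round(4),s["tool_rot"].round(3).tolist(),s["joints"].round(1),s["finger_gap"])
for n in("wrist","scene"):
    c=robot.camera(n);cv2.imwrite(f"pics/{n}1.png",c["img"][:,:,::-1])
E
```

```text
clock: 1.9
eef_pos: [0.5083, 0.2341, 0.2706]
tool_rot: [[-0.997, -0.0, 0.081], [-0.081, 0.0, -0.997], [0.0, -1.0, -0.0]]
wrist_force: [0.9, 0.4, 0.6]
finger_gap: 0.697
[0.5083 0.2341 0.2706] [[-0.997, -0.0, 0.081], [-0.081, 0.0, -0.997], [0.0, -1.0, -0.0]] [ 44.8   7.2  -6.6  -0.  -76.1 -40.1] 0.6974445591108424
```

View pics/wrist1.png

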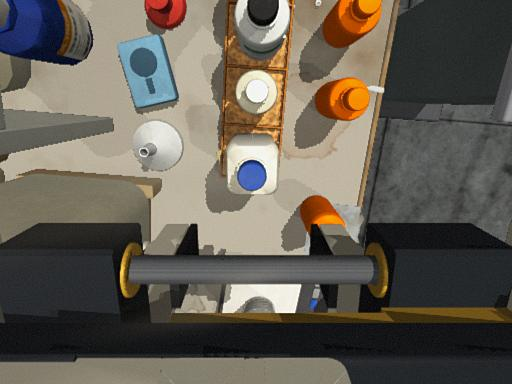

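View pics/scene1.png

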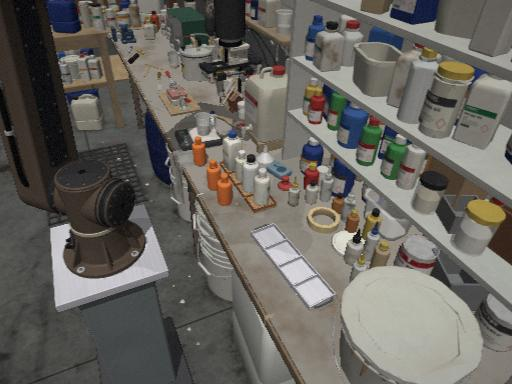

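Run:
```python
from h import *
c=robot.camera("wrist");w=pts(c)
im=c["img"];hsv=cv2.cvtColor(im,cv2.COLOR_RGB2HSV)
m=cv2.inRange(hsv,(100,120,60),(130,255,255));m[:, :200]=0;m[:,300:]=0;m[210:]=0
u=cv2.moments(m,True);cx,cy=u["m10"]/u["m00"],u["m01"]/u["m00"];print(cx,cy,ray(c,cx,cy,.156))
p=w[m>0];print((p.min(0)+p.max(0))/2)
b=w[130:200,220:285].reshape(-1,3);b=b[(b[:,2]>.115)&(b[:,2]<.14)];print(cv2.minAreaRect(b[:,:2].astype(np.float32)))
s=robot.camera("scene");E=s["extrinsics"];q=E[:3,:3]@np.array([.5083,.2341,.2706])+E[:3,3];q=s["K"]@q;print(q[:2]/q[2])
```

```text
251.5060606060606 174.61060606060607 [0.51046035 0.23393422 0.156     ]
[nan nan nan]
((0.5107712745666504, 0.23501557111740112), (0.05999463051557541, 0.05898517742753029), 5.0445380210876465)
[231.17285293 102.94169024]
```

The wrist view confirms the blue cap at (0.510, 0.234) and the body yaw at about 4.5 to 5°, so I'll descend and grip.

```bash
python3 -m pendant '[{"dx":0.003,"dy":0,"dz":-0.08,"wx":0,"wy":0,"wz":0,"hand":0.3},{"dx":0.003,"dy":0,"dz":-0.16,"wx":0,"wy":0,"wz":0,"hand":0.3},{"dx":0.003,"dy":0,"dz":-0.22,"wx":0,"wy":0,"wz":0,"hand":0.3},{"dx":0.003,"dy":0,"dz":-0.27,"wx":0,"wy":0,"wz":0,"hand":0.3},{"dx":0.003,"dy":0,"dz":-0.31,"wx":0,"wy":0,"wz":0,"hand":0.3},{"dx":0.003,"dy":0,"dz":-0.329,"wx":0,"wy":0,"wz":0,"hand":0.3},{"dx":0.003,"dy":0,"dz":-0.329,"wx":0,"wy":0,"wz":0,"hand":0.3},{"dx":0.003,"dy":0,"dz":-0.329,"wx":0,"wy":0,"wz":0,"hand":1},{"dx":0.003,"dy":0,"dz":-0.329,"wx":0,"wy":0,"wz":0,"hand":1},{"dx":0.003,"dy":0,"dz":-0.329,"wx":0,"wy":0,"wz":0,"hand":1},{"dx":0.003,"dy":0,"dz":-0.329,"wx":0,"wy":0,"wz":0,"hand":1},{"dx":0.003,"dy":0,"dz":-0.329,"wx":0,"wy":0,"wz":0,"hand":1},{"dx":0.003,"dy":0,"dz":-0.329,"wx":0,"wy":0,"wz":0,"hand":1},{"dx":0.003,"dy":0,"dz":-0.329,"wx":0,"wy":0,"wz":0,"hand":1},{"dx":0.003,"dy":0,"dz":-0.329,"wx":0,"wy":0,"wz":0,"hand":1}]' 30
```

```text
clock: 3.35
eef_pos: [0.5095, 0.2344, 0.1392]
tool_rot: [[-0.997, -0.0, 0.083], [-0.083, -0.0, -0.997], [0.0, -1.0, 0.0]]
wrist_force: [-0.8, -0.7, -0.3]
finger_gap: 0.158
```

Run:
```python
from h import *
s=robot.read_state();print(s["eef_pos"],s["finger_gap"],s["wrist_force"])
for n in("wrist","scene","top"):
    c=robot.camera(n);i=c["img"]
    if n=="scene": i=cv2.resize(i[60:260,150:330],None,fx=3,fy=3,interpolation=cv2.INTER_CUBIC)
    if n=="top": i=cv2.resize(i[130:250,80:280],None,fx=3,fy=3,interpolation=cv2.INTER_CUBIC)
    cv2.imwrite(f"pics/{n}2.png",i[:,:,::-1])
```

```text
[0.50945379 0.23438261 0.1391906 ] 0.1580004138201333 [-0.77083028 -0.68539723 -0.25727725]
```

View pics/wrist2.png

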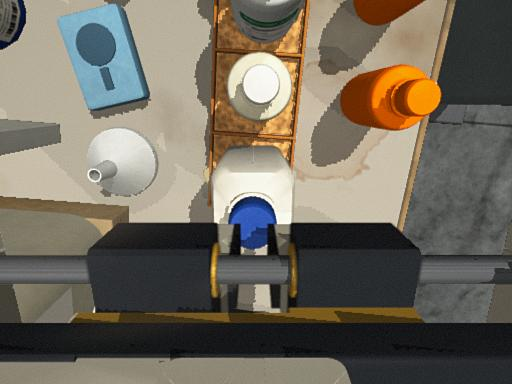

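View pics/scene2.png

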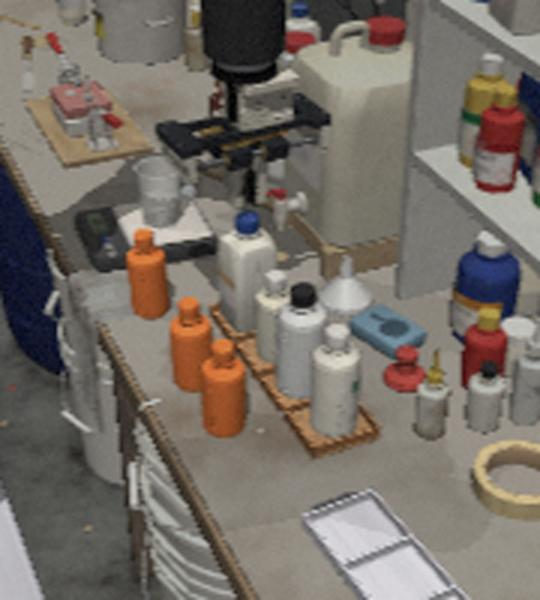

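View pics/top2.png

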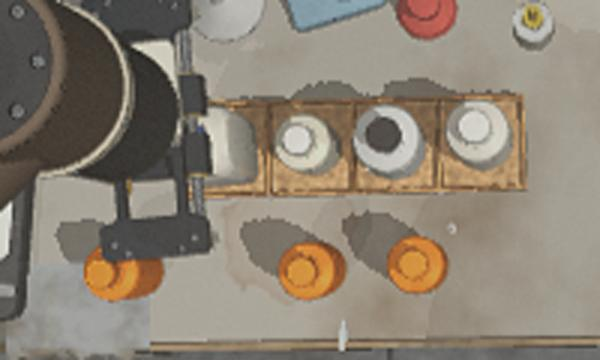

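Run:
```python
from h import *
c=robot.camera("scene");w=pts(c)
for v in range(108,140,2): print(v,[w[v,u].round(3).tolist() for u in (230,232,234,236)])
c=robot.camera("wrist");w=pts(c);print("wrist");print(c["extrinsics"].round(3).tolist())
for v in range(205,315,8): print(v,[(w[v,u].round(3).tolist()) for u in (226,252,280)], c["img"][v,226].tolist())
q=c["K"]@(c["extrinsics"][:3,:3]@robot.read_state()["eef_pos"]+c["extrinsics"][:3,3]);print(q[:2]/q[2])
```

```text
108 [[0.494, 0.209, 0.266], [0.502, 0.211, 0.263], [0.515, 0.224, 0.255], [0.515, 0.207, 0.262]]
110 [[0.49, 0.2, 0.263], [0.495, 0.196, 0.264], [0.501, 0.191, 0.265], [0.513, 0.203, 0.258]]
112 [[0.487, 0.193, 0.26], [0.495, 0.196, 0.256], [0.502, 0.194, 0.256], [0.517, 0.213, 0.245]]
114 [[0.486, 0.191, 0.253], [0.493, 0.19, 0.253], [0.503, 0.196, 0.248], [0.522, 0.225, 0.23]]
116 [[0.487, 0.193, 0.245], [0.513, 0.239, 0.218], [0.515, 0.226, 0.224], [0.522, 0.224, 0.223]]
118 [[0.498, 0.221, 0.221], [0.506, 0.224, 0.218], [0.516, 0.228, 0.215], [0.522, 0.226, 0.214]]
120 [[0.5, 0.228, 0.21], [0.505, 0.221, 0.212], [0.513, 0.223, 0.21], [0.521, 0.223, 0.208]]
122 [[0.499, 0.226, 0.203], [0.505, 0.221, 0.204], [0.514, 0.224, 0.201], [0.521, 0.222, 0.2]]
124 [[0.499, 0.226, 0.195], [0.507, 0.226, 0.194], [0.515, 0.227, 0.192], [0.52, 0.22, 0.194]]
126 [[0.496, 0.219, 0.191], [0.505, 0.221, 0.189], [0.512, 0.219, 0.188], [0.521, 0.222, 0.184]]
128 [[0.498, 0.223, 0.181], [0.506, 0.224, 0.179], [0.515, 0.229, 0.174], [0.642, 0.513, 0.001]]
130 [[0.609, 0.505, 0.002], [0.514, 0.245, 0.15
[... 1099 characters left out ...]
.263], [0.503, 0.335, -0.003], [0.506, 0.197, 0.264]] [38, 39, 45]
261 [[0.519, 0.2, 0.265], [0.512, 0.204, 0.256], [0.506, 0.199, 0.263]] [43, 47, 49]
269 [[0.519, 0.203, 0.263], [0.512, 0.206, 0.256], [0.506, 0.201, 0.264]] [39, 39, 46]
277 [[0.519, 0.205, 0.263], [0.512, 0.208, 0.257], [0.505, 0.203, 0.265]] [36, 35, 41]
285 [[0.518, 0.207, 0.264], [0.5, 0.376, -0.0], [0.505, 0.206, 0.264]] [45, 44, 48]
293 [[0.518, 0.209, 0.264], [0.499, 0.388, -0.001], [0.505, 0.208, 0.264]] [36, 35, 40]
301 [[0.518, 0.211, 0.264], [0.498, 0.399, -0.001], [0.505, 0.21, 0.264]] [42, 42, 49]
309 [[0.518, 0.214, 0.264], [0.497, 0.411, -0.001], [0.504, 0.212, 0.265]] [37, 41, 41]
[253.62571539 215.1711868 ]
```

Run:
```python
from h import *
print(robot.read_state()["finger_gap"])
c=robot.camera("scene");i=cv2.resize(c["img"][75:155,190:280],None,fx=7,fy=7,interpolation=cv2.INTER_CUBIC);cv2.imwrite("pics/s3.png",i[:,:,::-1])
c=robot.camera("wrist");i=cv2.resize(c["img"][180:320,190:320],None,fx=4,fy=4,interpolation=cv2.INTER_CUBIC);cv2.imwrite("pics/w3.png",i[:,:,::-1])
print(robot.read_state()["finger_gap"])
```

```text
0.007596707602611263
0.006999218216787693
```

View pics/s3.png

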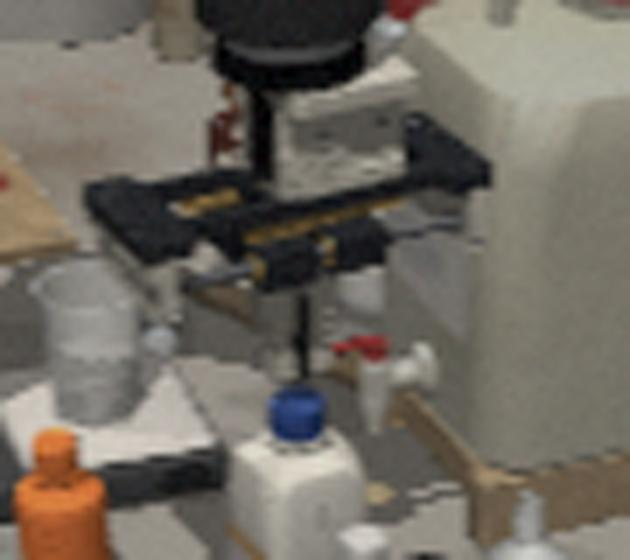

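View pics/w3.png

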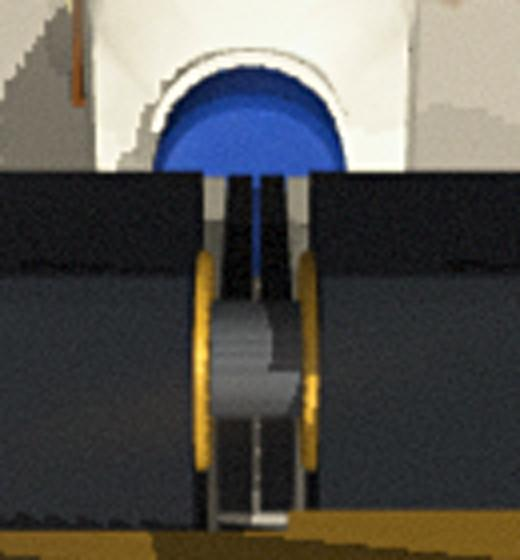

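The fingers closed fully above the cap. In the scene view their ends are at about z = 0.172, although the reported TCP is 0.139. The bottle is untouched. I'll open the fingers and measure where the tips really are.

```bash
python3 -m pendant '[{"dx":0,"dy":0,"dz":0.05,"wx":0,"wy":0,"wz":0,"hand":0.3},{"dx":0,"dy":0,"dz":0.1,"wx":0,"wy":0,"wz":0,"hand":0.3},{"dx":0,"dy":0,"dz":0.1,"wx":0,"wy":0,"wz":0,"hand":0.3},{"dx":0,"dy":0,"dz":0.1,"wx":0,"wy":0,"wz":0,"hand":0.3},{"dx":0,"dy":0,"dz":0.1,"wx":0,"wy":0,"wz":0,"hand":0.3},{"dx":0,"dy":0,"dz":0.1,"wx":0,"wy":0,"wz":0,"hand":0.3},{"dx":0,"dy":0,"dz":0.1,"wx":0,"wy":0,"wz":0,"hand":0.3},{"dx":0,"dy":0,"dz":0.1,"wx":0,"wy":0,"wz":0,"hand":0.3},{"dx":0,"dy":0,"dz":0.1,"wx":0,"wy":0,"wz":0,"hand":0.3}]' 30
python3 - <<'E'
from h import *
e=robot.read_state()["eef_pos"]
c=robot.camera("scene");w=pts(c);i=cv2.resize(c["img"][65:145,190:280],None,fx=7,fy=7,interpolation=cv2.INTER_CUBIC);cv2.imwrite("pics/s4.png",i[:,:,::-1])
p=w.reshape(-1,3);p=p[np.isfinite(p[:,2])&(np.abs(p[:,1]-e[1])<.03)&(abs(p[:,0]-e[0])<.08)&(p[:,2]>.164)]
for k in range(-70,75,10):
    q=p[(p[:,0]-e[0]>k/1e3)&(p[:,0]-e[0]<(k+10)/1e3)]
    if len(q): print("scene dx",k,len(q),"zmin",np.sort(q[:,2])[:4].round(3),"y",q[np.argsort(q[:,2])[:3],1].round(3))
c=robot.camera("wrist");w=pts(c);cv2.imwrite("pics/w4.png",c["img"][:,:,::-1])
p=w.reshape(-1,3);p=p[np.isfinite(p[:,2])&(np.abs(p[:,1]-e[1])<.03)&(abs(p[:,0]-e[0])<.08)&(p[:,2]>.164)]
for k in range(-70,75,10):
    q=p[(p[:,0]-e[0]>k/1e3)&(p[:,0]-e[0]<(k+10)/1e3)]
    if len(q): print("wrist dx",k,len(q),"zmin",np.sort(q[:,2])[:4].round(3))
E
```

```text
clock: 4.45
eef_pos: [0.5093, 0.2343, 0.1786]
tool_rot: [[-0.997, -0.001, 0.083], [-0.083, -0.001, -0.997], [0.001, -1.0, 0.001]]
wrist_force: [0.3, -0.2, -0.3]
finger_gap: 0.626
scene dx -70 87 zmin [0.28  0.282 0.291 0.298] y [0.213 0.232 0.229]
scene dx -60 106 zmin [0.277 0.285 0.285 0.289] y [0.218 0.226 0.234]
scene dx -50 433 zmin [0.219 0.221 0.221 0.224] y [0.238 0.227 0.218]
scene dx -40 223 zmin [0.216 0.217 0.219 0.221] y [0.219 0.222 0.22 ]
scene dx -30 73 zmin [0.218 0.22  0.22  0.227] y [0.22  0.224 0.223]
scene dx -20 128 zmin [0.296 0.305 0.306 0.308] y [0.207 0.21  0.209]
scene dx -10 58 zmin [0.29  0.306 0.307 0.307] y [0.206 0.213 0.21 ]
scene dx 0 42 zmin [0.292 0.295 0.296 0.296] y [0.206 0.209 0.205]
scene dx 10 55 zmin [0.292 0.294 0.294 0.298] y [0.205 0.206 0.205]
scene dx 20 90 zmin [0.216 0.216 0.217 0.217] y [0.233 0.224 0.239]
scene dx 30 162 zmin [0.218 0.219 0.219 0.219] y [0.224 0.225 0.23 ]
scene dx 40 99 zmin [0.216 0.218 0.225 0.226] y [0.227 0.229 0.223]
scene dx 50 30 zmin [0.302 0.302 0.302 0.303] y [0.233 0.224 0.205]
scene dx 60 27 zmin [0.286 0.292 0.295 0.299] y [0.206 0.206 0.208]
scene dx 70 33 zmin [0.283 0.288 0.289 0.291] y [0.213 0.237 0.254]
wrist dx -70 94 zmin [0.296 0.296 0.296 0.297]
wrist dx -60 1480 zmin [0.302 0.302 0.302 0.302]
wrist dx -50 4325 zmin [0.217 0.218 0.218 0.218]
wrist dx -40 6507 zmin [0.214 0.214 0.214 0.216]
wrist dx -30 4532 zmin [0.213 0.213 0.213 0.213]
wrist dx -20 3808 zmin [0.295 0.295 0.295 0.295]
wrist dx -10 4225 zmin [0.293 0.293 0.294 0.294]
wrist dx 0 4450 zmin [0.291 0.291 0.291 0.291]
wrist dx 10 4505 zmin [0.291 0.291 0.291 0.291]
wrist dx 20 4738 zmin [0.212 0.213 0.213 0.213]
wrist dx 30 7804 zmin [0.214 0.214 0.214 0.215]
wrist dx 40 5654 zmin [0.217 0.218 0.218 0.218]
wrist dx 50 3304 zmin [0.301 0.301 0.302 0.302]
wrist dx 60 1184 zmin [0.302 0.302 0.302 0.302]
wrist dx 70 21 zmin [0.285 0.286 0.286 0.286]
```

View pics/s4.png

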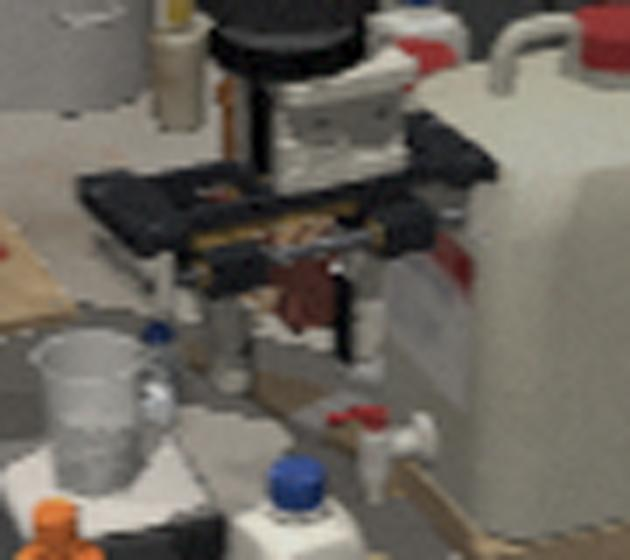

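View pics/w4.png

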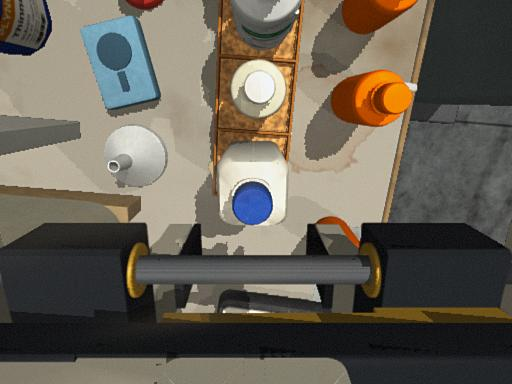

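Both views agree that the finger ends sit about 35 mm above the reported TCP at all times, so the calibrated tip is reported z + 0.035. I'll descend to a reported z of 0.106, which puts the tip at 0.141, just above the shoulder at 0.135.

```bash
python3 -m pendant '[{"dx":0.002,"dy":0,"dz":-0.05,"wx":0,"wy":0,"wz":0,"hand":0.3},{"dx":0.002,"dy":0,"dz":-0.1,"wx":0,"wy":0,"wz":0,"hand":0.3},{"dx":0.002,"dy":0,"dz":-0.14,"wx":0,"wy":0,"wz":0,"hand":0.3},{"dx":0.002,"dy":0,"dz":-0.17,"wx":0,"wy":0,"wz":0,"hand":0.3},{"dx":0.002,"dy":0,"dz":-0.181,"wx":0,"wy":0,"wz":0,"hand":0.3},{"dx":0.002,"dy":0,"dz":-0.181,"wx":0,"wy":0,"wz":0,"hand":0.3},{"dx":0.002,"dy":0,"dz":-0.181,"wx":0,"wy":0,"wz":0,"hand":1},{"dx":0.002,"dy":0,"dz":-0.181,"wx":0,"wy":0,"wz":0,"hand":1},{"dx":0.002,"dy":0,"dz":-0.181,"wx":0,"wy":0,"wz":0,"hand":1},{"dx":0.002,"dy":0,"dz":-0.181,"wx":0,"wy":0,"wz":0,"hand":1},{"dx":0.002,"dy":0,"dz":-0.181,"wx":0,"wy":0,"wz":0,"hand":1},{"dx":0.002,"dy":0,"dz":-0.181,"wx":0,"wy":0,"wz":0,"hand":1},{"dx":0.002,"dy":0,"dz":-0.181,"wx":0,"wy":0,"wz":0,"hand":1},{"dx":0.002,"dy":0,"dz":-0.181,"wx":0,"wy":0,"wz":0,"hand":1},{"dx":0.002,"dy":0,"dz":-0.181,"wx":0,"wy":0,"wz":0,"hand":1}]' 30
```

```text
clock: 5.8
eef_pos: [0.5104, 0.2345, 0.1068]
tool_rot: [[-0.997, -0.0, 0.083], [-0.083, -0.0, -0.997], [0.0, -1.0, 0.0]]
wrist_force: [-0.3, 0.3, 4.4]
finger_gap: 0.34
```

The gap of 0.34 is 30 mm, which matches the cap. Lifting.

```bash
python3 -m pendant '[{"dx":0,"dy":0,"dz":0.015,"wx":0,"wy":0,"wz":0,"hand":1},{"dx":0,"dy":0,"dz":0.04,"wx":0,"wy":0,"wz":0,"hand":1},{"dx":0,"dy":0,"dz":0.08,"wx":0,"wy":0,"wz":0,"hand":1},{"dx":0,"dy":0,"dz":0.13,"wx":0,"wy":0,"wz":0,"hand":1},{"dx":0,"dy":0,"dz":0.18,"wx":0,"wy":0,"wz":0,"hand":1},{"dx":0,"dy":0,"dz":0.23,"wx":0,"wy":0,"wz":0,"hand":1},{"dx":0,"dy":0,"dz":0.28,"wx":0,"wy":0,"wz":0,"hand":1},{"dx":0,"dy":0,"dz":0.33,"wx":0,"wy":0,"wz":0,"hand":1},{"dx":0,"dy":0,"dz":0.37,"wx":0,"wy":0,"wz":0,"hand":1},{"dx":0,"dy":0,"dz":0.4,"wx":0,"wy":0,"wz":0,"hand":1},{"dx":0,"dy":0,"dz":0.41,"wx":0,"wy":0,"wz":0,"hand":1},{"dx":0,"dy":0,"dz":0.41,"wx":0,"wy":0,"wz":0,"hand":1}]'
python3 - <<'E'
from h import *
for n in("wrist","scene"):
    c=robot.camera(n);cv2.imwrite(f"pics/{n}5.png",c["img"][:,:,::-1])
E
```

```text
clock: 6.8
eef_pos: [0.5106, 0.2347, 0.272]
tool_rot: [[-0.997, 0.001, 0.083], [-0.083, 0.001, -0.997], [-0.001, -1.0, -0.001]]
wrist_force: [-0.6, 0.6, -4.0]
finger_gap: 0.341
```

View pics/scene5.png

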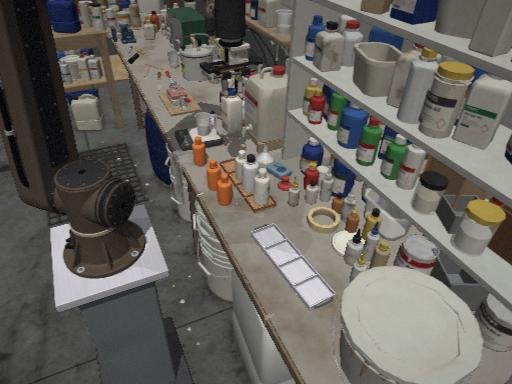

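View pics/wrist5.png

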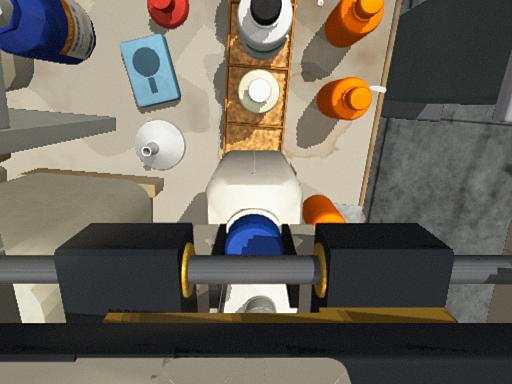

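The bottle is lifted upright, at about 4 N. Carrying it over the neighbours to the right end of the dosing rack.

```bash
python3 -m pendant '[{"dx":-0.001,"dy":-0.02,"dz":0.005,"wx":0,"wy":0,"wz":0,"hand":1},{"dx":-0.003,"dy":-0.06,"dz":0.005,"wx":0,"wy":0,"wz":0,"hand":1},{"dx":-0.005,"dy":-0.12,"dz":0.005,"wx":0,"wy":0,"wz":0,"hand":1},{"dx":-0.008,"dy":-0.19,"dz":0.005,"wx":0,"wy":0,"wz":0,"hand":1},{"dx":-0.01,"dy":-0.26,"dz":0.005,"wx":0,"wy":0,"wz":0,"hand":1},{"dx":-0.013,"dy":-0.33,"dz":0.005,"wx":0,"wy":0,"wz":0,"hand":1},{"dx":-0.016,"dy":-0.4,"dz":0.005,"wx":0,"wy":0,"wz":0,"hand":1},{"dx":-0.019,"dy":-0.47,"dz":0.005,"wx":0,"wy":0,"wz":0,"hand":1},{"dx":-0.022,"dy":-0.54,"dz":0.005,"wx":0,"wy":0,"wz":0,"hand":1},{"dx":-0.025,"dy":-0.61,"dz":0.005,"wx":0,"wy":0,"wz":0,"hand":1},{"dx":-0.028,"dy":-0.68,"dz":0.005,"wx":0,"wy":0,"wz":0,"hand":1},{"dx":-0.031,"dy":-0.75,"dz":0.005,"wx":0,"wy":0,"wz":0,"hand":1},{"dx":-0.034,"dy":-0.82,"dz":0.005,"wx":0,"wy":0,"wz":0,"hand":1},{"dx":-0.037,"dy":-0.88,"dz":0.005,"wx":0,"wy":0,"wz":0,"hand":1},{"dx":-0.039,"dy":-0.93,"dz":0.005,"wx":0,"wy":0,"wz":0,"hand":1},{"dx":-0.04,"dy":-0.96,"dz":0.005,"wx":0,"wy":0,"wz":0,"hand":1},{"dx":-0.04,"dy":-0.97,"dz":0.005,"wx":0,"wy":0,"wz":0,"hand":1},{"dx":-0.04,"dy":-0.97,"dz":0.005,"wx":0,"wy":0,"wz":0,"hand":1}]'
python3 - <<'E'
from h import *
c=robot.camera("wrist");cv2.imwrite(f"pics/wrist6.png",c["img"][:,:,::-1])
E
```

```text
clock: 8.4
eef_pos: [0.4931, -0.1548, 0.2716]
tool_rot: [[-0.997, -0.002, 0.081], [-0.081, -0.001, -0.997], [0.002, -1.0, 0.0]]
wrist_force: [0.1, 0.4, -3.3]
finger_gap: 0.334
```

View pics/wrist6.png

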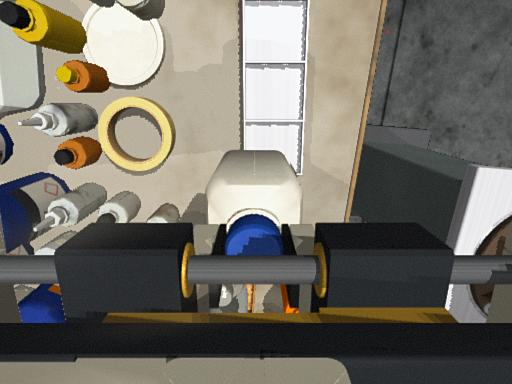

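Run:
```python
from h import *
c=robot.camera("wrist")
i=cv2.resize(c["img"][0:180,220:330],None,fx=4.4,fy=3.3,interpolation=cv2.INTER_CUBIC);cv2.imwrite("pics/w7.png",i[:,:,::-1])
for n,u,v in (("div1",275,63),("div2",275,122),("L63",244,63),("R63",306,63),("L122",244,122),("R122",305,122)): print(n,ray(c,u,v,.018).round(4))
ctr=np.array([.4755,-.279]);a=np.radians(4.7)
for k in (77,0,-77,-154): print(k,(ctr+k/1e3*np.array([-np.sin(a),np.cos(a)])).round(4))
```

```text
div1 [ 0.4746 -0.2771  0.018 ]
div2 [ 0.4669 -0.2004  0.018 ]
L63 [ 0.5158 -0.2738  0.018 ]
R63 [ 0.4334 -0.2805  0.018 ]
L122 [ 0.5102 -0.1969  0.018 ]
R122 [ 0.425  -0.2038  0.018 ]
77 [ 0.4692 -0.2023]
0 [ 0.4755 -0.279 ]
-77 [ 0.4818 -0.3557]
-154 [ 0.4881 -0.4325]
```

View pics/w7.png

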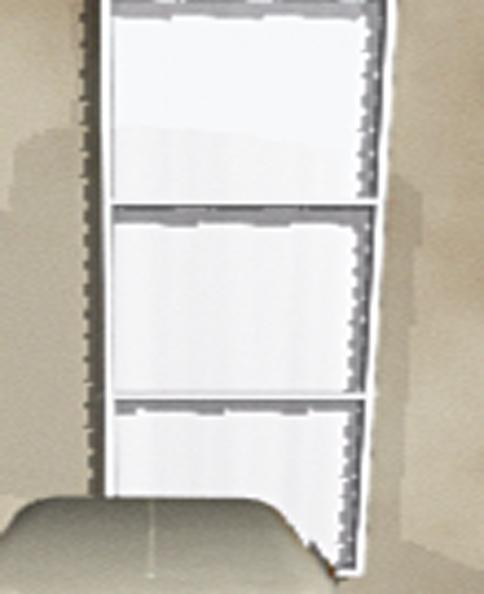

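```bash
python3 -m pendant '[{"dx":-0.001,"dy":-0.02,"dz":0,"wx":0,"wy":0,"wz":0,"hand":1},{"dx":-0.003,"dy":-0.06,"dz":0,"wx":0,"wy":0,"wz":0,"hand":1},{"dx":-0.005,"dy":-0.12,"dz":0,"wx":0,"wy":0,"wz":0,"hand":1},{"dx":-0.008,"dy":-0.19,"dz":0,"wx":0,"wy":0,"wz":0,"hand":1},{"dx":-0.01,"dy":-0.26,"dz":0,"wx":0,"wy":0,"wz":0,"hand":1},{"dx":-0.013,"dy":-0.33,"dz":0,"wx":0,"wy":0,"wz":0,"hand":1},{"dx":-0.016,"dy":-0.4,"dz":0,"wx":0,"wy":0,"wz":0,"hand":1},{"dx":-0.019,"dy":-0.47,"dz":0,"wx":0,"wy":0,"wz":0,"hand":1},{"dx":-0.021,"dy":-0.53,"dz":0,"wx":0,"wy":0,"wz":0,"hand":1},{"dx":-0.021,"dy":-0.57,"dz":0,"wx":0,"wy":0,"wz":0,"hand":1},{"dx":-0.021,"dy":-0.59,"dz":-0.01,"wx":0,"wy":0,"wz":0,"hand":1},{"dx":-0.021,"dy":-0.596,"dz":-0.04,"wx":0,"wy":0,"wz":0,"hand":1},{"dx":-0.021,"dy":-0.596,"dz":-0.09,"wx":0,"wy":0,"wz":0,"hand":1},{"dx":-0.021,"dy":-0.596,"dz":-0.15,"wx":0,"wy":0,"wz":0,"hand":1},{"dx":-0.021,"dy":-0.596,"dz":-0.21,"wx":0,"wy":0,"wz":0,"hand":1},{"dx":-0.021,"dy":-0.596,"dz":-0.26,"wx":0,"wy":0,"wz":0,"hand":1},{"dx":-0.021,"dy":-0.596,"dz":-0.29,"wx":0,"wy":0,"wz":0,"hand":1},{"dx":-0.021,"dy":-0.596,"dz":-0.31,"wx":0,"wy":0,"wz":0,"hand":1},{"dx":-0.021,"dy":-0.596,"dz":-0.32,"wx":0,"wy":0,"wz":0,"hand":1},{"dx":-0.021,"dy":-0.596,"dz":-0.32,"wx":0,"wy":0,"wz":0,"hand":1}]'
python3 - <<'E'
from h import *
c=robot.camera("scene");i=cv2.resize(c["img"][150:350,200:380],None,fx=3,fy=3,interpolation=cv2.INTER_CUBIC);cv2.imwrite("pics/s8.png",i[:,:,::-1])
E
```

```text
clock: 10.17
eef_pos: [0.485, -0.3911, 0.143]
tool_rot: [[-0.997, -0.003, 0.083], [-0.083, 0.0, -0.997], [0.003, -1.0, -0.0]]
wrist_force: [-0.0, 0.2, -3.2]
finger_gap: 0.338
```

View pics/s8.png

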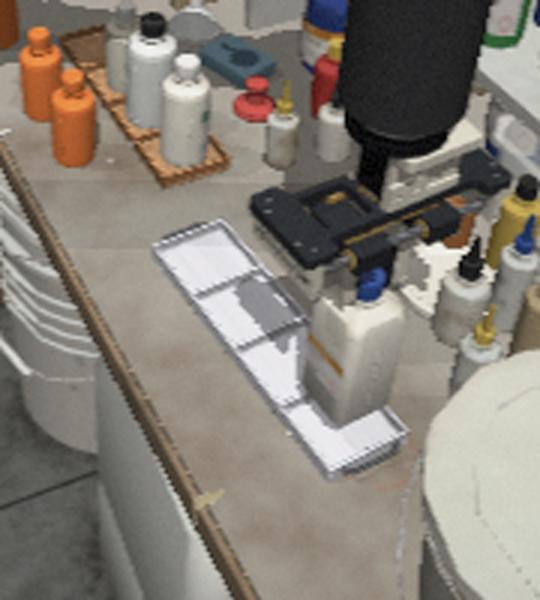

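```bash
python3 -m pendant '[{"dx":-0.001,"dy":-0.005,"dz":-0.02,"wx":0,"wy":0,"wz":0,"hand":1},{"dx":-0.001,"dy":-0.005,"dz":-0.04,"wx":0,"wy":0,"wz":0,"hand":1},{"dx":-0.001,"dy":-0.005,"dz":-0.06,"wx":0,"wy":0,"wz":0,"hand":1},{"dx":-0.001,"dy":-0.005,"dz":-0.075,"wx":0,"wy":0,"wz":0,"hand":1},{"dx":-0.001,"dy":-0.005,"dz":-0.085,"wx":0,"wy":0,"wz":0,"hand":1},{"dx":-0.001,"dy":-0.005,"dz":-0.092,"wx":0,"wy":0,"wz":0,"hand":1},{"dx":-0.001,"dy":-0.005,"dz":-0.096,"wx":0,"wy":0,"wz":0,"hand":1},{"dx":-0.001,"dy":-0.005,"dz":-0.096,"wx":0,"wy":0,"wz":0,"hand":1},{"dx":-0.001,"dy":-0.005,"dz":-0.096,"wx":0,"wy":0,"wz":0,"hand":1}]'
```

```text
clock: 10.97
eef_pos: [0.4852, -0.3936, 0.1057]
tool_rot: [[-0.997, -0.001, 0.083], [-0.083, -0.001, -0.997], [0.001, -1.0, 0.001]]
wrist_force: [-0.3, 0.6, -2.4]
finger_gap: 0.337
```

```bash
python3 -m pendant '[{"dx":0,"dy":0,"dz":-0.003,"wx":0,"wy":0,"wz":0,"hand":1},{"dx":0,"dy":0,"dz":-0.005,"wx":0,"wy":0,"wz":0,"hand":1},{"dx":0,"dy":0,"dz":-0.005,"wx":0,"wy":0,"wz":0,"hand":1},{"dx":0,"dy":0,"dz":-0.005,"wx":0,"wy":0,"wz":0,"hand":0.3},{"dx":0,"dy":0,"dz":-0.005,"wx":0,"wy":0,"wz":0,"hand":0.3},{"dx":0,"dy":0,"dz":-0.005,"wx":0,"wy":0,"wz":0,"hand":0.3},{"dx":0,"dy":0,"dz":-0.005,"wx":0,"wy":0,"wz":0,"hand":0.3},{"dx":0,"dy":0,"dz":-0.005,"wx":0,"wy":0,"wz":0,"hand":0.3},{"dx":0,"dy":0,"dz":0.02,"wx":0,"wy":0,"wz":0,"hand":0.3},{"dx":0,"dy":0,"dz":0.06,"wx":0,"wy":0,"wz":0,"hand":0.3},{"dx":0,"dy":0,"dz":0.12,"wx":0,"wy":0,"wz":0,"hand":0.3},{"dx":0,"dy":0,"dz":0.2,"wx":0,"wy":0,"wz":0,"hand":0.3},{"dx":0,"dy":0.05,"dz":0.22,"wx":0,"wy":0,"wz":0,"hand":0.3},{"dx":0,"dy":0.15,"dz":0.22,"wx":0,"wy":0,"wz":0,"hand":0.3},{"dx":0.01,"dy":0.95,"dz":0.22,"wx":0,"wy":0,"wz":0,"hand":0.3},{"dx":0.06,"dy":0.95,"dz":0.22,"wx":0,"wy":0,"wz":0,"hand":0.3},{"dx":0.06,"dy":0.95,"dz":0.22,"wx":0,"wy":0,"wz":0,"hand":0.3},{"dx":0.06,"dy":0.95,"dz":0.22,"wx":0,"wy":0,"wz":0,"hand":0.3},{"dx":0.06,"dy":0.95,"dz":0.22,"wx":0,"wy":0,"wz":0,"hand":0.3},{"dx":0.06,"dy":0.95,"dz":0.22,"wx":0,"wy":0,"wz":0,"hand":0.3}]'
python3 - <<'E'
from h import *
c=robot.camera("scene");w=pts(c);i=cv2.resize(c["img"][150:350,200:380],None,fx=3,fy=3,interpolation=cv2.INTER_CUBIC);cv2.imwrite("pics/s9.png",i[:,:,::-1])
p=w.reshape(-1,3);q=p[(np.hypot(p[:,0]-.485,p[:,1]+.393)<.02)&(p[:,2]>.12)&(p[:,2]<.2)];print(np.percentile(q[:,2],[50,90,98]), len(q))
q=q[q[:,2]>.145];print((q.min(0)+q.max(0))/2)
E
```

```text
clock: 12.63
eef_pos: [0.5031, -0.0825, 0.195]
tool_rot: [[-0.997, 0.0, 0.083], [-0.083, -0.001, -0.997], [-0.0, -1.0, 0.001]]
wrist_force: [1.1, 0.0, 0.2]
finger_gap: 0.7
[0.1467477  0.15616148 0.15750699] 219
[ 0.48451044 -0.39599682  0.15199088]
```

View pics/s9.png

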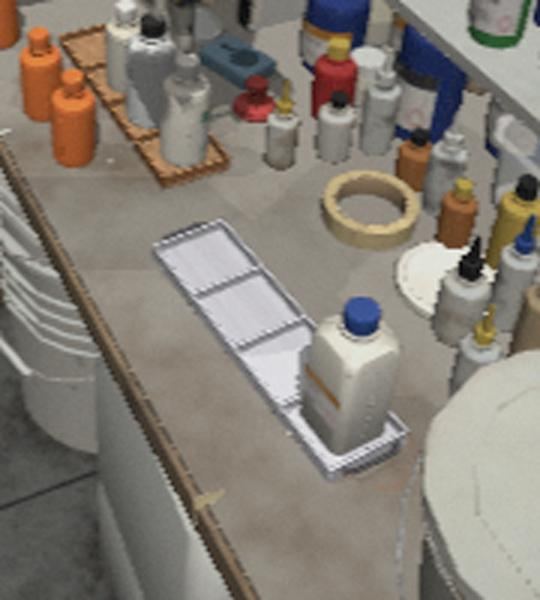

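The square bottle stands upright with its top at 0.156, as expected for the floor. Now over to the oil bottle.

```bash
python3 -m pendant '[{"dx":0.02,"dy":0.58,"dz":0,"wx":0,"wy":0,"wz":0,"hand":0.3},{"dx":0.02,"dy":0.58,"dz":0,"wx":0,"wy":0,"wz":0,"hand":0.3},{"dx":0.02,"dy":0.58,"dz":0,"wx":0,"wy":0,"wz":0,"hand":0.3},{"dx":0.02,"dy":0.58,"dz":0,"wx":0,"wy":0,"wz":0,"hand":0.3},{"dx":0.02,"dy":0.58,"dz":0,"wx":0,"wy":0,"wz":0,"hand":0.3},{"dx":0.02,"dy":0.58,"dz":0,"wx":0,"wy":0,"wz":0,"hand":0.3},{"dx":0.02,"dy":0.58,"dz":0,"wx":0,"wy":0,"wz":0,"hand":0.3},{"dx":0.02,"dy":0.58,"dz":0,"wx":0,"wy":0,"wz":0,"hand":0.3},{"dx":0.02,"dy":0.58,"dz":0,"wx":0,"wy":0,"wz":0,"hand":0.3}]'
python3 - <<'E'
from h import *
c=robot.camera("wrist");w=pts(c);cv2.imwrite("pics/w10.png",c["img"][:,:,::-1])
for n,x,y,zt in (("oil",.511,.1505,.124),("pig",.512,.074,.149),("white",.5187,.0005,.139)):
    p=w.reshape(-1,3);q=p[(np.hypot(p[:,0]-x,p[:,1]-y)<.022)&(abs(p[:,2]-zt)<.004)]
    if len(q): print(n,len(q),((q.min(0)+q.max(0))/2).round(4),(q.max(0)-q.min(0)).round(3))
E
```

```text
clock: 13.43
eef_pos: [0.5122, 0.1549, 0.1955]
tool_rot: [[-0.996, 0.002, 0.087], [-0.087, 0.001, -0.996], [-0.002, -1.0, -0.001]]
wrist_force: [0.4, -0.1, -0.5]
finger_gap: 0.7
oil 592 [0.512  0.1516 0.1223] [0.024 0.024 0.005]
pig 1224 [0.5128 0.0773 0.1477] [0.029 0.028 0.005]
white 131 [0.519  0.0147 0.1371] [0.019 0.005 0.004]
```

View pics/w10.png

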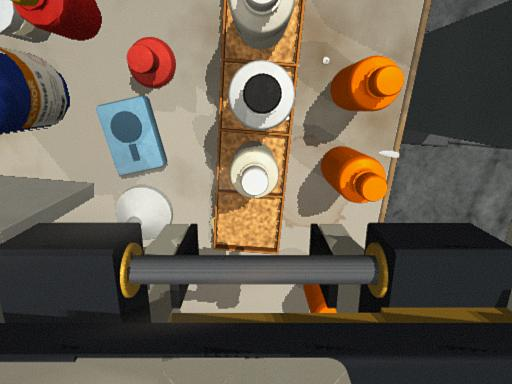

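```bash
python3 -m pendant '[{"dx":-0.001,"dy":-0.009,"dz":-0.06,"wx":0,"wy":0,"wz":0,"hand":0.3},{"dx":-0.001,"dy":-0.009,"dz":-0.13,"wx":0,"wy":0,"wz":0,"hand":0.3},{"dx":-0.001,"dy":-0.009,"dz":-0.19,"wx":0,"wy":0,"wz":0,"hand":0.3},{"dx":-0.001,"dy":-0.009,"dz":-0.24,"wx":0,"wy":0,"wz":0,"hand":0.3},{"dx":-0.001,"dy":-0.009,"dz":-0.28,"wx":0,"wy":0,"wz":0,"hand":0.3},{"dx":-0.001,"dy":-0.009,"dz":-0.3,"wx":0,"wy":0,"wz":0,"hand":0.3},{"dx":-0.001,"dy":-0.009,"dz":-0.31,"wx":0,"wy":0,"wz":0,"hand":0.3},{"dx":-0.001,"dy":-0.009,"dz":-0.31,"wx":0,"wy":0,"wz":0,"hand":0.3},{"dx":-0.001,"dy":-0.009,"dz":-0.31,"wx":0,"wy":0,"wz":0,"hand":1},{"dx":-0.001,"dy":-0.009,"dz":-0.31,"wx":0,"wy":0,"wz":0,"hand":1},{"dx":-0.001,"dy":-0.009,"dz":-0.31,"wx":0,"wy":0,"wz":0,"hand":1},{"dx":-0.001,"dy":-0.009,"dz":-0.31,"wx":0,"wy":0,"wz":0,"hand":1},{"dx":-0.001,"dy":-0.009,"dz":-0.31,"wx":0,"wy":0,"wz":0,"hand":1},{"dx":-0.001,"dy":-0.009,"dz":-0.31,"wx":0,"wy":0,"wz":0,"hand":1},{"dx":-0.001,"dy":-0.009,"dz":-0.31,"wx":0,"wy":0,"wz":0,"hand":1},{"dx":-0.001,"dy":-0.009,"dz":-0.31,"wx":0,"wy":0,"wz":0,"hand":1}]' 30
```

```text
clock: 14.82
eef_pos: [0.512, 0.1509, 0.0717]
tool_rot: [[-0.996, 0.002, 0.086], [-0.086, 0.001, -0.996], [-0.002, -1.0, -0.001]]
wrist_force: [-0.2, -0.3, 1.3]
finger_gap: 0.282
```

The gap is 24.8 mm, matching the cap. Lift.

```bash
python3 -m pendant '[{"dx":0,"dy":0,"dz":0.015,"wx":0,"wy":0,"wz":0,"hand":1},{"dx":0,"dy":0,"dz":0.04,"wx":0,"wy":0,"wz":0,"hand":1},{"dx":0,"dy":0,"dz":0.08,"wx":0,"wy":0,"wz":0,"hand":1},{"dx":0,"dy":0,"dz":0.13,"wx":0,"wy":0,"wz":0,"hand":1},{"dx":0,"dy":0,"dz":0.18,"wx":0,"wy":0,"wz":0,"hand":1},{"dx":0,"dy":0,"dz":0.23,"wx":0,"wy":0,"wz":0,"hand":1},{"dx":0,"dy":0,"dz":0.28,"wx":0,"wy":0,"wz":0,"hand":1},{"dx":0,"dy":0,"dz":0.33,"wx":0,"wy":0,"wz":0,"hand":1},{"dx":0,"dy":0,"dz":0.37,"wx":0,"wy":0,"wz":0,"hand":1},{"dx":0,"dy":0,"dz":0.4,"wx":0,"wy":0,"wz":0,"hand":1},{"dx":0,"dy":0,"dz":0.42,"wx":0,"wy":0,"wz":0,"hand":1},{"dx":0,"dy":-0.02,"dz":0.42,"wx":0,"wy":0,"wz":0,"hand":1},{"dx":-0.002,"dy":-0.06,"dz":0.42,"wx":0,"wy":0,"wz":0,"hand":1},{"dx":-0.004,"dy":-0.12,"dz":0.42,"wx":0,"wy":0,"wz":0,"hand":1},{"dx":-0.006,"dy":-0.18,"dz":0.42,"wx":0,"wy":0,"wz":0,"hand":1},{"dx":-0.01,"dy":-0.24,"dz":0.42,"wx":0,"wy":0,"wz":0,"hand":1},{"dx":-0.012,"dy":-0.29,"dz":0.42,"wx":0,"wy":0,"wz":0,"hand":1},{"dx":-0.014,"dy":-0.32,"dz":0.42,"wx":0,"wy":0,"wz":0,"hand":1},{"dx":-0.014,"dy":-0.33,"dz":0.42,"wx":0,"wy":0,"wz":0,"hand":1},{"dx":-0.014,"dy":-0.33,"dz":0.42,"wx":0,"wy":0,"wz":0,"hand":1}]'
```

```text
clock: 16.48
eef_pos: [0.5061, 0.018, 0.2394]
tool_rot: [[-0.996, 0.002, 0.084], [-0.084, 0.001, -0.996], [-0.002, -1.0, -0.001]]
wrist_force: [0.5, 0.3, -1.5]
finger_gap: 0.28
```

```bash
python3 -m pendant '[{"dx":-0.002,"dy":-0.02,"dz":0,"wx":0,"wy":0,"wz":0,"hand":1},{"dx":-0.006,"dy":-0.06,"dz":0,"wx":0,"wy":0,"wz":0,"hand":1},{"dx":-0.01,"dy":-0.12,"dz":0,"wx":0,"wy":0,"wz":0,"hand":1},{"dx":-0.016,"dy":-0.19,"dz":0,"wx":0,"wy":0,"wz":0,"hand":1},{"dx":-0.022,"dy":-0.26,"dz":0,"wx":0,"wy":0,"wz":0,"hand":1},{"dx":-0.028,"dy":-0.33,"dz":0,"wx":0,"wy":0,"wz":0,"hand":1},{"dx":-0.034,"dy":-0.4,"dz":0,"wx":0,"wy":0,"wz":0,"hand":1},{"dx":-0.04,"dy":-0.47,"dz":0,"wx":0,"wy":0,"wz":0,"hand":1},{"dx":-0.046,"dy":-0.54,"dz":-0.02,"wx":0,"wy":0,"wz":0,"hand":1},{"dx":-0.052,"dy":-0.61,"dz":-0.05,"wx":0,"wy":0,"wz":0,"hand":1},{"dx":-0.058,"dy":-0.68,"dz":-0.08,"wx":0,"wy":0,"wz":0,"hand":1},{"dx":-0.063,"dy":-0.74,"dz":-0.11,"wx":0,"wy":0,"wz":0,"hand":1},{"dx":-0.067,"dy":-0.79,"dz":-0.15,"wx":0,"wy":0,"wz":0,"hand":1},{"dx":-0.07,"dy":-0.82,"dz":-0.19,"wx":0,"wy":0,"wz":0,"hand":1},{"dx":-0.07,"dy":-0.836,"dz":-0.23,"wx":0,"wy":0,"wz":0,"hand":1},{"dx":-0.07,"dy":-0.836,"dz":-0.27,"wx":0,"wy":0,"wz":0,"hand":1},{"dx":-0.07,"dy":-0.836,"dz":-0.3,"wx":0,"wy":0,"wz":0,"hand":1},{"dx":-0.07,"dy":-0.836,"dz":-0.32,"wx":0,"wy":0,"wz":0,"hand":1},{"dx":-0.07,"dy":-0.836,"dz":-0.33,"wx":0,"wy":0,"wz":0,"hand":1},{"dx":-0.07,"dy":-0.836,"dz":-0.33,"wx":0,"wy":0,"wz":0,"hand":1}]'
python3 - <<'E'
from h import *
c=robot.camera("scene");i=cv2.resize(c["img"][150:350,200:380],None,fx=3,fy=3,interpolation=cv2.INTER_CUBIC);cv2.imwrite("pics/s11.png",i[:,:,::-1])
E
```

```text
clock: 18.15
eef_pos: [0.4779, -0.316, 0.1065]
tool_rot: [[-0.996, 0.0, 0.085], [-0.085, 0.002, -0.996], [-0.0, -1.0, -0.002]]
wrist_force: [-0.3, 0.2, -0.9]
finger_gap: 0.282
```

View pics/s11.png

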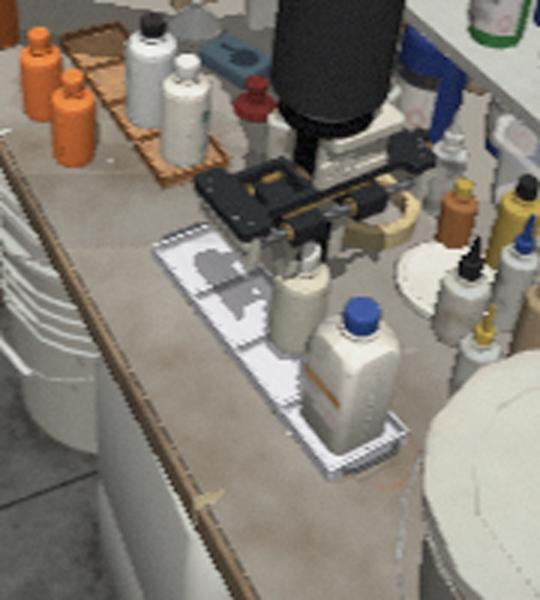

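```bash
python3 -m pendant '[{"dx":0,"dy":0,"dz":-0.03,"wx":0,"wy":0,"wz":0,"hand":1},{"dx":0,"dy":0,"dz":-0.06,"wx":0,"wy":0,"wz":0,"hand":1},{"dx":0,"dy":0,"dz":-0.08,"wx":0,"wy":0,"wz":0,"hand":1},{"dx":0,"dy":0,"dz":-0.09,"wx":0,"wy":0,"wz":0,"hand":1},{"dx":0,"dy":0,"dz":-0.096,"wx":0,"wy":0,"wz":0,"hand":1},{"dx":0,"dy":0,"dz":-0.098,"wx":0,"wy":0,"wz":0,"hand":1},{"dx":0,"dy":0,"dz":-0.098,"wx":0,"wy":0,"wz":0,"hand":1},{"dx":0,"dy":0,"dz":-0.098,"wx":0,"wy":0,"wz":0,"hand":0.3},{"dx":0,"dy":0,"dz":-0.098,"wx":0,"wy":0,"wz":0,"hand":0.3},{"dx":0,"dy":0,"dz":-0.098,"wx":0,"wy":0,"wz":0,"hand":0.3},{"dx":0,"dy":0,"dz":-0.098,"wx":0,"wy":0,"wz":0,"hand":0.3},{"dx":0,"dy":0,"dz":-0.098,"wx":0,"wy":0,"wz":0,"hand":0.3},{"dx":0,"dy":0,"dz":-0.098,"wx":0,"wy":0,"wz":0,"hand":0.3},{"dx":0,"dy":0,"dz":-0.07,"wx":0,"wy":0,"wz":0,"hand":0.3},{"dx":0,"dy":0,"dz":-0.02,"wx":0,"wy":0,"wz":0,"hand":0.3},{"dx":0,"dy":0,"dz":0.06,"wx":0,"wy":0,"wz":0,"hand":0.3},{"dx":0,"dy":0,"dz":0.14,"wx":0,"wy":0,"wz":0,"hand":0.3},{"dx":0,"dy":0,"dz":0.2,"wx":0,"wy":0,"wz":0,"hand":0.3},{"dx":0,"dy":0,"dz":0.22,"wx":0,"wy":0,"wz":0,"hand":0.3}]'
```

```text
clock: 19.78
eef_pos: [0.4802, -0.3174, 0.201]
tool_rot: [[-0.996, 0.008, 0.086], [-0.086, -0.002, -0.996], [-0.007, -1.0, 0.003]]
wrist_force: [1.3, -0.9, 0.2]
finger_gap: 0.702
```

```bash
python3 -m pendant '[{"dx":0.02,"dy":0.1,"dz":0.02,"wx":0,"wy":0,"wz":0,"hand":0.3},{"dx":0.086,"dy":0.978,"dz":0.02,"wx":0,"wy":0,"wz":0,"hand":0.3},{"dx":0.086,"dy":0.978,"dz":0.02,"wx":0,"wy":0,"wz":0,"hand":0.3},{"dx":0.086,"dy":0.978,"dz":0.02,"wx":0,"wy":0,"wz":0,"hand":0.3},{"dx":0.086,"dy":0.978,"dz":0.02,"wx":0,"wy":0,"wz":0,"hand":0.3},{"dx":0.086,"dy":0.978,"dz":0.02,"wx":0,"wy":0,"wz":0,"hand":0.3},{"dx":0.086,"dy":0.978,"dz":0.02,"wx":0,"wy":0,"wz":0,"hand":0.3},{"dx":0.086,"dy":0.978,"dz":0.02,"wx":0,"wy":0,"wz":0,"hand":0.3},{"dx":0.086,"dy":0.978,"dz":0.02,"wx":0,"wy":0,"wz":0,"hand":0.3},{"dx":0.086,"dy":0.978,"dz":0.02,"wx":0,"wy":0,"wz":0,"hand":0.3},{"dx":0.086,"dy":0.978,"dz":0.02,"wx":0,"wy":0,"wz":0,"hand":0.3},{"dx":0.086,"dy":0.978,"dz":0.02,"wx":0,"wy":0,"wz":0,"hand":0.3},{"dx":0.086,"dy":0.978,"dz":0.02,"wx":0,"wy":0,"wz":0,"hand":0.3},{"dx":0.086,"dy":0.978,"dz":0.02,"wx":0,"wy":0,"wz":0,"hand":0.3}]'
python3 - <<'E'
from h import *
c=robot.camera("wrist");w=pts(c)
for n,x,y,zt in (("pig",.512,.075,.149),("white",.5187,.0005,.139)):
    p=w.reshape(-1,3);q=p[(np.hypot(p[:,0]-x,p[:,1]-y)<.022)&(abs(p[:,2]-zt)<.004)]
    if len(q): print(n,len(q),((q.min(0)+q.max(0))/2).round(4),(q.max(0)-q.min(0)).round(3))
c=robot.camera("top");i=c["img"];i=cv2.resize(i[140:230,120:420],None,fx=2.6,fy=2.6,interpolation=cv2.INTER_CUBIC);cv2.imwrite("pics/t12.png",i[:,:,::-1])
p=pts(c).reshape(-1,3)
for n,x,y,zt in (("oil",.478,-.316,.121),("sq",.4845,-.393,.156)):
    q=p[(np.hypot(p[:,0]-x,p[:,1]-y)<.022)&(abs(p[:,2]-zt)<.006)]
    if len(q): print(n,len(q),((q.min(0)+q.max(0))/2).round(4),np.median(q[:,2]))
E
```

```text
clock: 20.95
eef_pos: [0.5145, 0.0731, 0.2091]
tool_rot: [[-0.996, 0.007, 0.085], [-0.085, -0.002, -0.996], [-0.007, -1.0, 0.003]]
wrist_force: [-0.7, 0.2, 0.1]
finger_gap: 0.697
pig 852 [0.513  0.077  0.1477] [0.029 0.028 0.005]
white 880 [0.5199 0.0034 0.1376] [0.027 0.027 0.005]
oil 78 [ 0.4769 -0.3167  0.121 ] 0.12073580510880644
sq 123 [ 0.4845 -0.3933  0.1562] 0.1563954976332118
```

View pics/t12.png

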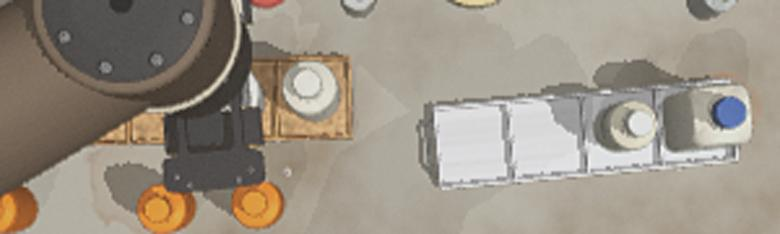

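Oil and square are both placed properly in the right two compartments. Next the pigment bottle.

```bash
python3 -m pendant '[{"dx":-0.0045,"dy":0.006,"dz":-0.06,"wx":0.0006,"wy":0.0023,"wz":0,"hand":0.3},{"dx":-0.0045,"dy":0.006,"dz":-0.12,"wx":0.0006,"wy":0.0023,"wz":0,"hand":0.3},{"dx":-0.0045,"dy":0.006,"dz":-0.18,"wx":0.0006,"wy":0.0023,"wz":0,"hand":0.3},{"dx":-0.0045,"dy":0.006,"dz":-0.23,"wx":0.0006,"wy":0.0023,"wz":0,"hand":0.3},{"dx":-0.0045,"dy":0.006,"dz":-0.26,"wx":0.0006,"wy":0.0023,"wz":0,"hand":0.3},{"dx":-0.0045,"dy":0.006,"dz":-0.28,"wx":0.0006,"wy":0.0023,"wz":0,"hand":0.3},{"dx":-0.0045,"dy":0.006,"dz":-0.283,"wx":0.0006,"wy":0.0023,"wz":0,"hand":0.3},{"dx":-0.0045,"dy":0.006,"dz":-0.283,"wx":0.0006,"wy":0.0023,"wz":0,"hand":0.3},{"dx":-0.0045,"dy":0.006,"dz":-0.283,"wx":0.0006,"wy":0.0023,"wz":0,"hand":1},{"dx":-0.0045,"dy":0.006,"dz":-0.283,"wx":0.0006,"wy":0.0023,"wz":0,"hand":1},{"dx":-0.0045,"dy":0.006,"dz":-0.283,"wx":0.0006,"wy":0.0023,"wz":0,"hand":1},{"dx":-0.0045,"dy":0.006,"dz":-0.283,"wx":0.0006,"wy":0.0023,"wz":0,"hand":1},{"dx":-0.0045,"dy":0.006,"dz":-0.283,"wx":0.0006,"wy":0.0023,"wz":0,"hand":1},{"dx":-0.0045,"dy":0.006,"dz":-0.283,"wx":0.0006,"wy":0.0023,"wz":0,"hand":1},{"dx":-0.0045,"dy":0.006,"dz":-0.283,"wx":0.0006,"wy":0.0023,"wz":0,"hand":1},{"dx":-0.0045,"dy":0.006,"dz":-0.283,"wx":0.0006,"wy":0.0023,"wz":0,"hand":1}]' 30
```

```text
clock: 22.38
eef_pos: [0.513, 0.0754, 0.0962]
tool_rot: [[-0.996, 0.001, 0.084], [-0.084, -0.0, -0.996], [-0.001, -1.0, 0.0]]
wrist_force: [0.5, 0.1, 2.2]
finger_gap: 0.327
```

The gap is 28.8 mm, as expected. Lift and carry.

```bash
python3 -m pendant '[{"dx":0,"dy":0,"dz":0.015,"wx":0,"wy":0,"wz":0,"hand":1},{"dx":0,"dy":0,"dz":0.04,"wx":0,"wy":0,"wz":0,"hand":1},{"dx":0,"dy":0,"dz":0.08,"wx":0,"wy":0,"wz":0,"hand":1},{"dx":0,"dy":0,"dz":0.13,"wx":0,"wy":0,"wz":0,"hand":1},{"dx":0,"dy":0,"dz":0.18,"wx":0,"wy":0,"wz":0,"hand":1},{"dx":0,"dy":0,"dz":0.23,"wx":0,"wy":0,"wz":0,"hand":1},{"dx":0,"dy":0,"dz":0.28,"wx":0,"wy":0,"wz":0,"hand":1},{"dx":0,"dy":0,"dz":0.33,"wx":0,"wy":0,"wz":0,"hand":1},{"dx":0,"dy":0,"dz":0.37,"wx":0,"wy":0,"wz":0,"hand":1},{"dx":0,"dy":0,"dz":0.39,"wx":0,"wy":0,"wz":0,"hand":1},{"dx":0,"dy":-0.02,"dz":0.4,"wx":0,"wy":0,"wz":0,"hand":1},{"dx":-0.008,"dy":-0.06,"dz":0.4,"wx":0,"wy":0,"wz":0,"hand":1},{"dx":-0.016,"dy":-0.12,"dz":0.4,"wx":0,"wy":0,"wz":0,"hand":1},{"dx":-0.025,"dy":-0.19,"dz":0.4,"wx":0,"wy":0,"wz":0,"hand":1},{"dx":-0.035,"dy":-0.26,"dz":0.4,"wx":0,"wy":0,"wz":0,"hand":1},{"dx":-0.044,"dy":-0.33,"dz":0.4,"wx":0,"wy":0,"wz":0,"hand":1},{"dx":-0.052,"dy":-0.39,"dz":0.4,"wx":0,"wy":0,"wz":0,"hand":1},{"dx":-0.057,"dy":-0.43,"dz":0.4,"wx":0,"wy":0,"wz":0,"hand":1},{"dx":-0.06,"dy":-0.45,"dz":0.4,"wx":0,"wy":0,"wz":0,"hand":1},{"dx":-0.06,"dy":-0.45,"dz":0.4,"wx":0,"wy":0,"wz":0,"hand":1}]'
```

```text
clock: 24.05
eef_pos: [0.488, -0.1062, 0.2555]
tool_rot: [[-0.997, -0.001, 0.082], [-0.082, -0.0, -0.997], [0.001, -1.0, 0.0]]
wrist_force: [-0.5, 0.5, -0.5]
finger_gap: 0.328
```

```bash
python3 -m pendant '[{"dx":-0.002,"dy":-0.02,"dz":0,"wx":0,"wy":0,"wz":0,"hand":1},{"dx":-0.008,"dy":-0.06,"dz":0,"wx":0,"wy":0,"wz":0,"hand":1},{"dx":-0.014,"dy":-0.12,"dz":0,"wx":0,"wy":0,"wz":0,"hand":1},{"dx":-0.022,"dy":-0.19,"dz":0,"wx":0,"wy":0,"wz":0,"hand":1},{"dx":-0.03,"dy":-0.25,"dz":0,"wx":0,"wy":0,"wz":0,"hand":1},{"dx":-0.037,"dy":-0.3,"dz":-0.01,"wx":0,"wy":0,"wz":0,"hand":1},{"dx":-0.04,"dy":-0.325,"dz":-0.03,"wx":0,"wy":0,"wz":0,"hand":1},{"dx":-0.04,"dy":-0.333,"dz":-0.06,"wx":0,"wy":0,"wz":0,"hand":1},{"dx":-0.04,"dy":-0.333,"dz":-0.1,"wx":0,"wy":0,"wz":0,"hand":1},{"dx":-0.04,"dy":-0.333,"dz":-0.15,"wx":0,"wy":0,"wz":0,"hand":1},{"dx":-0.04,"dy":-0.333,"dz":-0.2,"wx":0,"wy":0,"wz":0,"hand":1},{"dx":-0.04,"dy":-0.333,"dz":-0.25,"wx":0,"wy":0,"wz":0,"hand":1},{"dx":-0.04,"dy":-0.333,"dz":-0.28,"wx":0,"wy":0,"wz":0,"hand":1},{"dx":-0.04,"dy":-0.333,"dz":-0.3,"wx":0,"wy":0,"wz":0,"hand":1},{"dx":-0.04,"dy":-0.333,"dz":-0.31,"wx":0,"wy":0,"wz":0,"hand":1},{"dx":-0.04,"dy":-0.333,"dz":-0.31,"wx":0,"wy":0,"wz":0,"hand":1}]'
python3 - <<'E'
from h import *
c=robot.camera("scene");i=cv2.resize(c["img"][150:350,200:380],None,fx=3,fy=3,interpolation=cv2.INTER_CUBIC);cv2.imwrite("pics/s13.png",i[:,:,::-1])
E
```

```text
clock: 25.38
eef_pos: [0.4717, -0.2391, 0.1306]
tool_rot: [[-0.997, -0.002, 0.083], [-0.083, 0.0, -0.997], [0.002, -1.0, -0.0]]
wrist_force: [-0.1, 1.0, -2.0]
finger_gap: 0.325
```

View pics/s13.png

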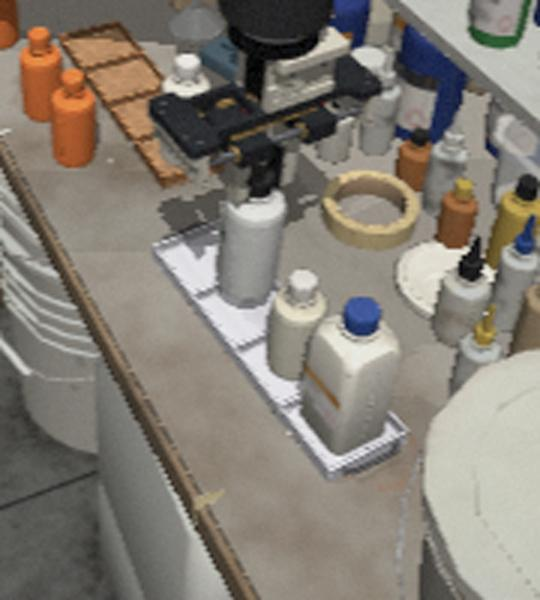

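The pigment bottle is upright above its compartment. Lower and release.

```bash
python3 -m pendant '[{"dx":0,"dy":-0.001,"dz":-0.03,"wx":0,"wy":0,"wz":0,"hand":1},{"dx":0,"dy":-0.001,"dz":-0.06,"wx":0,"wy":0,"wz":0,"hand":1},{"dx":0,"dy":-0.001,"dz":-0.08,"wx":0,"wy":0,"wz":0,"hand":1},{"dx":0,"dy":-0.001,"dz":-0.09,"wx":0,"wy":0,"wz":0,"hand":1},{"dx":0,"dy":-0.001,"dz":-0.094,"wx":0,"wy":0,"wz":0,"hand":1},{"dx":0,"dy":-0.001,"dz":-0.096,"wx":0,"wy":0,"wz":0,"hand":1},{"dx":0,"dy":-0.001,"dz":-0.096,"wx":0,"wy":0,"wz":0,"hand":1},{"dx":0,"dy":-0.001,"dz":-0.096,"wx":0,"wy":0,"wz":0,"hand":0.3},{"dx":0,"dy":-0.001,"dz":-0.096,"wx":0,"wy":0,"wz":0,"hand":0.3},{"dx":0,"dy":-0.001,"dz":-0.096,"wx":0,"wy":0,"wz":0,"hand":0.3},{"dx":0,"dy":-0.001,"dz":-0.096,"wx":0,"wy":0,"wz":0,"hand":0.3},{"dx":0,"dy":-0.001,"dz":-0.096,"wx":0,"wy":0,"wz":0,"hand":0.3},{"dx":0,"dy":-0.001,"dz":-0.096,"wx":0,"wy":0,"wz":0,"hand":0.3},{"dx":0,"dy":-0.001,"dz":-0.07,"wx":0,"wy":0,"wz":0,"hand":0.3},{"dx":0,"dy":0,"dz":-0.02,"wx":0,"wy":0,"wz":0,"hand":0.3},{"dx":0,"dy":0,"dz":0.06,"wx":0,"wy":0,"wz":0,"hand":0.3},{"dx":0,"dy":0,"dz":0.12,"wx":0,"wy":0,"wz":0,"hand":0.3},{"dx":0,"dy":0,"dz":0.15,"wx":0,"wy":0,"wz":0,"hand":0.3},{"dx":0,"dy":0,"dz":0.15,"wx":0,"wy":0,"wz":0,"hand":0.3}]'
```

```text
clock: 27.02
eef_pos: [0.4741, -0.24, 0.1959]
tool_rot: [[-0.997, 0.005, 0.083], [-0.083, -0.002, -0.997], [-0.005, -1.0, 0.002]]
wrist_force: [0.1, 0.4, -0.4]
finger_gap: 0.703
```

```bash
python3 -m pendant '[{"dx":0.02,"dy":0.1,"dz":0,"wx":0.0006,"wy":0.0016,"wz":0,"hand":0.3},{"dx":0.113,"dy":0.604,"dz":0,"wx":0.0006,"wy":0.0016,"wz":0,"hand":0.3},{"dx":0.113,"dy":0.604,"dz":0,"wx":0.0006,"wy":0.0016,"wz":0,"hand":0.3},{"dx":0.113,"dy":0.604,"dz":0,"wx":0.0006,"wy":0.0016,"wz":0,"hand":0.3},{"dx":0.113,"dy":0.604,"dz":0,"wx":0.0006,"wy":0.0016,"wz":0,"hand":0.3},{"dx":0.113,"dy":0.604,"dz":0,"wx":0.0006,"wy":0.0016,"wz":0,"hand":0.3},{"dx":0.113,"dy":0.604,"dz":0,"wx":0.0006,"wy":0.0016,"wz":0,"hand":0.3},{"dx":0.113,"dy":0.604,"dz":0,"wx":0.0006,"wy":0.0016,"wz":0,"hand":0.3},{"dx":0.113,"dy":0.604,"dz":0,"wx":0.0006,"wy":0.0016,"wz":0,"hand":0.3},{"dx":0.113,"dy":0.604,"dz":0,"wx":0.0006,"wy":0.0016,"wz":0,"hand":0.3},{"dx":0.113,"dy":0.604,"dz":0,"wx":0.0006,"wy":0.0016,"wz":0,"hand":0.3}]'
python3 - <<'E'
from h import *
c=robot.camera("wrist");w=pts(c);cv2.imwrite("pics/w14.png",c["img"][:,:,::-1])
for n,x,y,zt in (("white",.5187,.0005,.139),):
    p=w.reshape(-1,3);q=p[(np.hypot(p[:,0]-x,p[:,1]-y)<.022)&(abs(p[:,2]-zt)<.004)]
    if len(q): print(n,len(q),((q.min(0)+q.max(0))/2).round(4),(q.max(0)-q.min(0)).round(3))
p=pts(robot.camera("top")).reshape(-1,3)
for n,x,y,zt in (("pig",.4718,-.2396,.146),("oil",.478,-.316,.121),("sq",.4845,-.393,.156)):
    q=p[(np.hypot(p[:,0]-x,p[:,1]-y)<.022)&(abs(p[:,2]-zt)<.006)]
    if len(q): print(n,len(q),((q.min(0)+q.max(0))/2).round(4),np.median(q[:,2]))
E
```

```text
clock: 27.93
eef_pos: [0.5191, 0.0005, 0.1959]
tool_rot: [[-0.997, -0.0, 0.082], [-0.082, -0.0, -0.997], [0.0, -1.0, 0.0]]
wrist_force: [0.5, -0.2, -0.4]
finger_gap: 0.698
white 782 [0.5198 0.0031 0.1377] [0.027 0.027 0.005]
pig 109 [ 0.4714 -0.2399  0.1461] 0.1466677339973983
oil 78 [ 0.4768 -0.3161  0.1215] 0.12127545140346019
sq 124 [ 0.4844 -0.3928  0.156 ] 0.15704260859781916
```

View pics/w14.png

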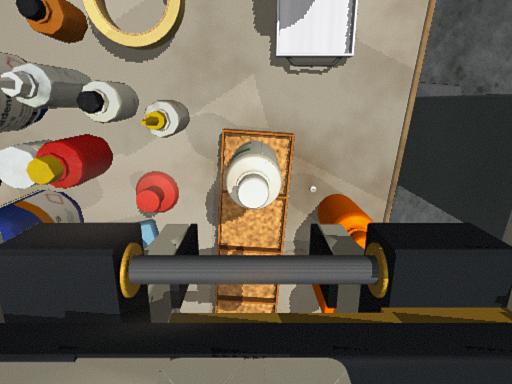

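```bash
python3 -m pendant '[{"dx":0.001,"dy":0.004,"dz":-0.06,"wx":0,"wy":0,"wz":0,"hand":0.3},{"dx":0.001,"dy":0.004,"dz":-0.12,"wx":0,"wy":0,"wz":0,"hand":0.3},{"dx":0.001,"dy":0.004,"dz":-0.18,"wx":0,"wy":0,"wz":0,"hand":0.3},{"dx":0.001,"dy":0.004,"dz":-0.23,"wx":0,"wy":0,"wz":0,"hand":0.3},{"dx":0.001,"dy":0.004,"dz":-0.26,"wx":0,"wy":0,"wz":0,"hand":0.3},{"dx":0.001,"dy":0.004,"dz":-0.275,"wx":0,"wy":0,"wz":0,"hand":0.3},{"dx":0.001,"dy":0.004,"dz":-0.275,"wx":0,"wy":0,"wz":0,"hand":0.3},{"dx":0.001,"dy":0.004,"dz":-0.275,"wx":0,"wy":0,"wz":0,"hand":0.3},{"dx":0.001,"dy":0.004,"dz":-0.275,"wx":0,"wy":0,"wz":0,"hand":1},{"dx":0.001,"dy":0.004,"dz":-0.275,"wx":0,"wy":0,"wz":0,"hand":1},{"dx":0.001,"dy":0.004,"dz":-0.275,"wx":0,"wy":0,"wz":0,"hand":1},{"dx":0.001,"dy":0.004,"dz":-0.275,"wx":0,"wy":0,"wz":0,"hand":1},{"dx":0.001,"dy":0.004,"dz":-0.275,"wx":0,"wy":0,"wz":0,"hand":1},{"dx":0.001,"dy":0.004,"dz":-0.275,"wx":0,"wy":0,"wz":0,"hand":1},{"dx":0.001,"dy":0.004,"dz":-0.275,"wx":0,"wy":0,"wz":0,"hand":1},{"dx":0.001,"dy":0.004,"dz":-0.275,"wx":0,"wy":0,"wz":0,"hand":1}]' 30
```

```text
clock: 29.37
eef_pos: [0.5198, 0.0022, 0.0862]
tool_rot: [[-0.997, 0.0, 0.082], [-0.082, -0.0, -0.997], [-0.0, -1.0, 0.0]]
wrist_force: [-0.4, -0.3, 1.5]
finger_gap: 0.308
```

```bash
python3 -m pendant '[{"dx":0,"dy":0,"dz":0.015,"wx":0,"wy":0,"wz":0,"hand":1},{"dx":0,"dy":0,"dz":0.04,"wx":0,"wy":0,"wz":0,"hand":1},{"dx":0,"dy":0,"dz":0.08,"wx":0,"wy":0,"wz":0,"hand":1},{"dx":0,"dy":0,"dz":0.13,"wx":0,"wy":0,"wz":0,"hand":1},{"dx":0,"dy":0,"dz":0.17,"wx":0,"wy":0,"wz":0,"hand":1},{"dx":-0.005,"dy":-0.02,"dz":0.19,"wx":0,"wy":0,"wz":0,"hand":1},{"dx":-0.015,"dy":-0.06,"dz":0.2,"wx":0,"wy":0,"wz":0,"hand":1},{"dx":-0.035,"dy":-0.11,"dz":0.2,"wx":0,"wy":0,"wz":0,"hand":1},{"dx":-0.055,"dy":-0.17,"dz":0.2,"wx":0,"wy":0,"wz":0,"hand":1},{"dx":-0.075,"dy":-0.23,"dz":0.2,"wx":0,"wy":0,"wz":0,"hand":1},{"dx":-0.095,"dy":-0.29,"dz":0.2,"wx":0,"wy":0,"wz":0,"hand":1},{"dx":-0.115,"dy":-0.35,"dz":0.2,"wx":0,"wy":0,"wz":0,"hand":1},{"dx":-0.128,"dy":-0.39,"dz":0.19,"wx":0,"wy":0,"wz":0,"hand":1},{"dx":-0.135,"dy":-0.41,"dz":0.17,"wx":0,"wy":0,"wz":0,"hand":1},{"dx":-0.136,"dy":-0.413,"dz":0.14,"wx":0,"wy":0,"wz":0,"hand":1},{"dx":-0.136,"dy":-0.413,"dz":0.11,"wx":0,"wy":0,"wz":0,"hand":1},{"dx":-0.136,"dy":-0.413,"dz":0.09,"wx":0,"wy":0,"wz":0,"hand":1},{"dx":-0.136,"dy":-0.413,"dz":0.08,"wx":0,"wy":0,"wz":0,"hand":1},{"dx":-0.136,"dy":-0.413,"dz":0.08,"wx":0,"wy":0,"wz":0,"hand":1}]'
python3 - <<'E'
from h import *
c=robot.camera("scene");i=cv2.resize(c["img"][150:350,200:380],None,fx=3,fy=3,interpolation=cv2.INTER_CUBIC);cv2.imwrite("pics/s15.png",i[:,:,::-1])
E
```

```text
clock: 30.95
eef_pos: [0.4646, -0.1628, 0.1172]
tool_rot: [[-0.997, -0.002, 0.082], [-0.082, -0.0, -0.997], [0.002, -1.0, -0.0]]
wrist_force: [0.4, 0.0, -1.7]
finger_gap: 0.316
```

View pics/s15.png

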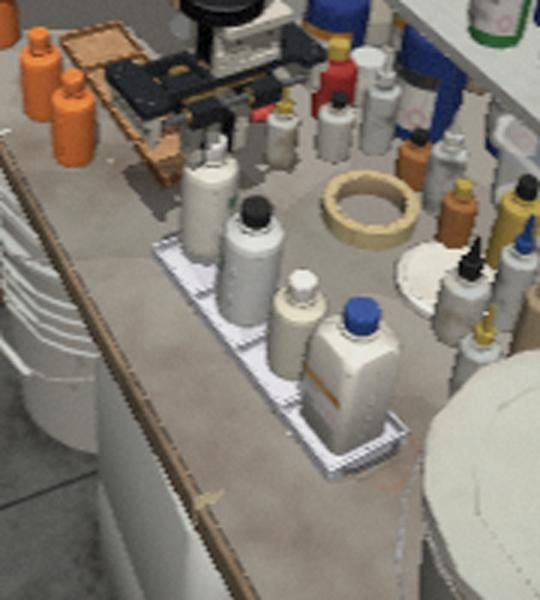

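```bash
python3 -m pendant '[{"dx":0.002,"dy":0,"dz":-0.03,"wx":0,"wy":0,"wz":0,"hand":1},{"dx":0.002,"dy":0,"dz":-0.055,"wx":0,"wy":0,"wz":0,"hand":1},{"dx":0.002,"dy":0,"dz":-0.07,"wx":0,"wy":0,"wz":0,"hand":1},{"dx":0.002,"dy":0,"dz":-0.08,"wx":0,"wy":0,"wz":0,"hand":1},{"dx":0.002,"dy":0,"dz":-0.084,"wx":0,"wy":0,"wz":0,"hand":1},{"dx":0.002,"dy":0,"dz":-0.086,"wx":0,"wy":0,"wz":0,"hand":1},{"dx":0.002,"dy":0,"dz":-0.086,"wx":0,"wy":0,"wz":0,"hand":1},{"dx":0.002,"dy":0,"dz":-0.086,"wx":0,"wy":0,"wz":0,"hand":0.3},{"dx":0.002,"dy":0,"dz":-0.086,"wx":0,"wy":0,"wz":0,"hand":0.3},{"dx":0.002,"dy":0,"dz":-0.086,"wx":0,"wy":0,"wz":0,"hand":0.3},{"dx":0.002,"dy":0,"dz":-0.086,"wx":0,"wy":0,"wz":0,"hand":0.3},{"dx":0.002,"dy":0,"dz":-0.086,"wx":0,"wy":0,"wz":0,"hand":0.3},{"dx":0.002,"dy":0,"dz":-0.086,"wx":0,"wy":0,"wz":0,"hand":0.3},{"dx":0.002,"dy":0,"dz":-0.06,"wx":0,"wy":0,"wz":0,"hand":0.3},{"dx":0,"dy":0,"dz":-0.01,"wx":0,"wy":0,"wz":0,"hand":0.3},{"dx":0,"dy":0,"dz":0.06,"wx":0,"wy":0,"wz":0,"hand":0.3},{"dx":0,"dy":0,"dz":0.14,"wx":0,"wy":0,"wz":0,"hand":0.3},{"dx":0,"dy":0,"dz":0.22,"wx":0,"wy":0,"wz":0,"hand":0.3},{"dx":0,"dy":0,"dz":0.3,"wx":0,"wy":0,"wz":0,"hand":0.3},{"dx":0,"dy":0,"dz":0.3,"wx":0,"wy":0,"wz":0,"hand":0.3}]'
python3 -m pendant '[{"dx":0,"dy":0.3,"dz":0.05,"wx":0,"wy":0,"wz":0,"hand":0.3},{"dx":0,"dy":0.5,"dz":0.05,"wx":0,"wy":0,"wz":0,"hand":0.3},{"dx":0,"dy":0.5,"dz":0.05,"wx":0,"wy":0,"wz":0,"hand":0.3},{"dx":0,"dy":0.5,"dz":0.05,"wx":0,"wy":0,"wz":0,"hand":0.3},{"dx":0,"dy":0.5,"dz":0.05,"wx":0,"wy":0,"wz":0,"hand":0.3},{"dx":0,"dy":0.5,"dz":0.05,"wx":0,"wy":0,"wz":0,"hand":0.3},{"dx":0,"dy":0.5,"dz":0.05,"wx":0,"wy":0,"wz":0,"hand":0.3},{"dx":0,"dy":0.5,"dz":0.05,"wx":0,"wy":0,"wz":0,"hand":0.3}]'
python3 - <<'E'
from h import *
c=robot.camera("scene");i=cv2.resize(c["img"][150:350,200:380],None,fx=3,fy=3,interpolation=cv2.INTER_CUBIC);cv2.imwrite("pics/s16.png",i[:,:,::-1])
c=robot.camera("top");i=c["img"];i=cv2.resize(i[140:230,120:420],None,fx=2.6,fy=2.6,interpolation=cv2.INTER_CUBIC);cv2.imwrite("pics/t16.png",i[:,:,::-1])
p=pts(c).reshape(-1,3)
for n,x,y,zt in (("white",.4655,-.163,.136),("pig",.4718,-.2396,.146),("oil",.478,-.316,.121),("sq",.4845,-.393,.156)):
    q=p[(np.hypot(p[:,0]-x,p[:,1]-y)<.022)&(abs(p[:,2]-zt)<.006)]
    if len(q): print(n,len(q),((q.min(0)+q.max(0))/2).round(4),np.median(q[:,2]))
E
```

```text
clock: 32.67
eef_pos: [0.4684, -0.1637, 0.2448]
tool_rot: [[-0.997, 0.01, 0.083], [-0.083, -0.002, -0.997], [-0.009, -1.0, 0.003]]
wrist_force: [1.5, 0.3, -0.1]
finger_gap: 0.701
clock: 33.33
eef_pos: [0.4682, 0.0363, 0.2645]
tool_rot: [[-0.996, 0.009, 0.084], [-0.084, -0.002, -0.996], [-0.009, -1.0, 0.003]]
wrist_force: [-0.0, -0.8, 0.1]
finger_gap: 0.697
white 96 [ 0.4643 -0.1639  0.1358] 0.1354176976862056
pig 109 [ 0.4713 -0.24    0.1458] 0.1464036884300406
oil 76 [ 0.4768 -0.3161  0.1209] 0.12138493698067876
sq 125 [ 0.4845 -0.3929  0.1554] 0.15620820193072293
```

View pics/s16.png

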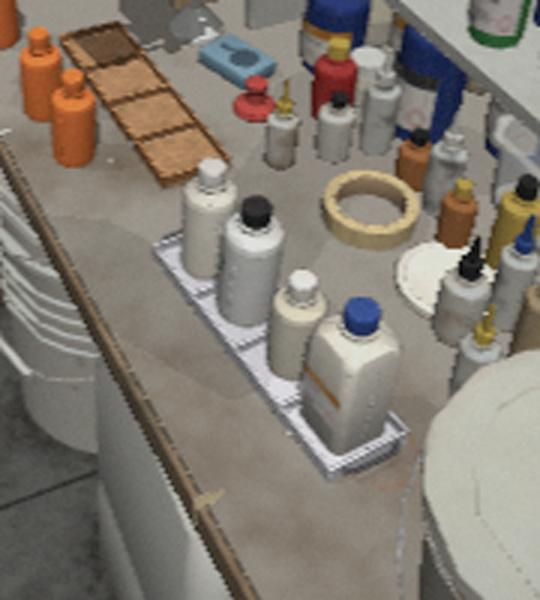

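View pics/t16.png

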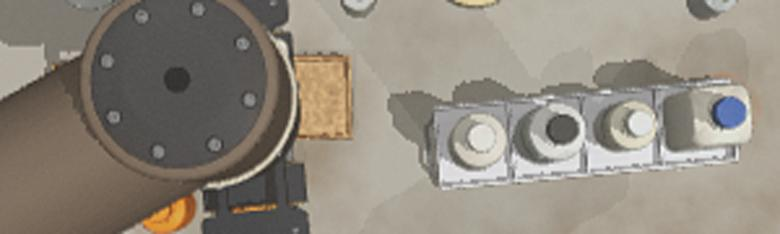

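All four stand in order, one per compartment, and their tops match the expected heights. Handing in.

```bash
python3 -c "
from workcell import robot
print(robot.finish_job())"
```

```text
the job is handed in; nothing more can be done
None
```

All four bottles are in the dosing rack in reversed order, and the job is handed in (no verdict is reported). From left to right the row is now white, pigment, oil, square; in the storage rack it was square, oil, pigment, white. The work took about 33 s of the 120 s allowed.

**Last checks:**
- **Placing:** each bottle is upright in its own compartment. The cap tops measured 0.135, 0.146, 0.121 and 0.156 m, which match bottles standing flat on the rack floor to within 1 mm. Each cap centre is within about 2 mm of its compartment's centre.
- **Release:** the gripper is open and clear of everything, and the highest wrist force I saw was about 4 N. The orange look-alikes were not touched.

**What disagreed:**
- **Finger height:** the reported TCP lies about 35 mm beyond the real finger ends, as both the scene and wrist views showed. My first grip therefore closed on air above the blue cap without touching it. I corrected for this in every later move.
- **Refused call:** my first move command was refused because some keys were missing, and nothing moved.
- **Tool tilt:** the tool was tilted about 0.5° after the last release, with no visible effect on the bottles.

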